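Fetch the reference jars from the combination-locked case

TASK

Set the case's three dials, left to right as you face the dials from the robot's side, to 3, 5 and 2 (each dial has eight marks, 0 to 7 clockwise from above, 0 being the fat long mark at the front; the white line is the pointer), and only then slide the lid fully open to the back. Lift every tall white jar out and stand it upright on the floor of the steel tray, leaving the low tin in the case. Finally slide the lid fully shut and only then lock it by turning all three dials back to 0; do not disturb the other things on the bench.

Things in the scene. Friction and masses are not known exactly. Their poses are not given: they have to be found in the camera images.
- case: Grey lockable case, 250 (its x) by 322 mm (its y), 100 mm high, fixed; origin at the centre of its underside; -x is its front, facing the robot, +y its left. Its front 95 mm is a flat deck, 100 mm high, with three dials in a row 100 mm apart, 80 mm in front of the origin, each ringed by eight white marks (0, the fat long one, at the front)
- case_well (a point): Centre of the floor of the case's compartment, 10 mm above the table, axes as the case. Compartment 149 (x) by 310 mm (y), walls 100 mm high above the table; along its front and back walls run black rubber kerbs (37 mm wide in front, 45 mm behind), tops 40 mm above the table, leaving a well 67 mm wide (x) in which jars and tin stand in one row along y
- dial_left (a joint): Left (+y) dial of the lock (code 3). Angle in rad about its upright axis: 0 when its white pointer points to the case's front (-x, mark 0), growing clockwise seen from above, 0.785 per mark (mark 2 points to case +y, 4 to the back, 6 to case -y). Stops at -0.3 and 5.8: it cannot pass between 7 and 0. Stays where left (friction about 0.04 N m)
- dial_mid (a joint): Middle dial of the lock (code 5). Angle in rad about its upright axis: 0 when its white pointer points to the case's front (-x, mark 0), growing clockwise seen from above, 0.785 per mark (mark 2 points to case +y, 4 to the back, 6 to case -y). Stops at -0.3 and 5.8: it cannot pass between 7 and 0. Stays where left (friction about 0.04 N m)
- dial_right (a joint): Right (-y) dial of the lock (code 2). Angle in rad about its upright axis: 0 when its white pointer points to the case's front (-x, mark 0), growing clockwise seen from above, 0.785 per mark (mark 2 points to case +y, 4 to the back, 6 to case -y). Stops at -0.3 and 5.8: it cannot pass between 7 and 0. Stays where left (friction about 0.04 N m)
- dial_left_grip (a point): Grip point of the left dial, on its axis, 128 mm above the table. A 60 mm steel disc, 8 mm high, carries a black grip bar 46 mm long, 12 mm thick, from 108 to 142 mm above the table, with a white line on top of its pointing half. The frame turns with the dial: -x is the pointer direction, the bar lies along x
- dial_mid_grip (a point): Grip point of the middle dial, on its axis, 128 mm above the table. A 60 mm steel disc, 8 mm high, carries a black grip bar 46 mm long, 12 mm thick, from 108 to 142 mm above the table, with a white line on top of its pointing half. The frame turns with the dial: -x is the pointer direction, the bar lies along x
- dial_right_grip (a point): Grip point of the right dial, on its axis, 128 mm above the table. A 60 mm steel disc, 8 mm high, carries a black grip bar 46 mm long, 12 mm thick, from 108 to 142 mm above the table, with a white line on top of its pointing half. The frame turns with the dial: -x is the pointer direction, the bar lies along x
- lid (a joint): Aluminium sliding lid over the compartment, 155 by 322 mm, 6 mm thick, lying 100 mm above the table. Value in m: 0 fully shut, 0.155 fully open; it slides straight back (case +x, away from the dials) and stays where left (friction about 2 N). The dials do not block it, but it may be slid only while the code is set
- lid_handle (a point): Centre of the lid's black handle: an upright bar 80 mm long along the case's y, 12 mm thick (x), from 106 to 138 mm above the table, this point 122 mm above the table; at the lid's front edge, it moves with the lid
- jar1_mid (a point): White screw-top sample jar, upright cylinder 50 mm in diameter (cap 49 mm), 84 mm high, about 220 g; point at its centre, half-way up; z is its axis. Two to four of the four jars are there (None: absent)
- jar2_mid (a point): White screw-top sample jar, upright cylinder 50 mm in diameter (cap 49 mm), 84 mm high, about 220 g; point at its centre, half-way up; z is its axis. Two to four of the four jars are there (None: absent)
- jar3_mid (a point): White screw-top sample jar, upright cylinder 50 mm in diameter (cap 49 mm), 84 mm high, about 220 g; point at its centre, half-way up; z is its axis. Two to four of the four jars are there (None: absent)
- jar4_mid (a point): White screw-top sample jar, upright cylinder 50 mm in diameter (cap 49 mm), 84 mm high, about 220 g; point at its centre, half-way up; z is its axis. Two to four of the four jars are there (None: absent)
- tin_mid (a point): Low steel tin, 50 mm in diameter, only 34 mm high, standing in the case among the jars; stays in the case. Point at its centre, half-way up
- tray: Open steel tray, 200 by 200 mm, walls 28 mm high and 5 mm thick, floor 5 mm thick, fixed to the bench; origin at the centre of its underside, sides along its x and y
- wash_bottle: White plastic bottle 60 mm in diameter, 130 mm high, behind the tray; origin at the centre of its underside; not to be disturbed
- puck: Black grooved cylinder 72 mm in diameter, 54 mm high, behind the tray; origin under its centre; not to be disturbed
- hex_tub: Orange six-sided tub about 70 mm wide, 95 mm high, at the right; origin under its centre; not to be disturbed
- clamp: Steel clamp block, 30 x 70 mm, 28 mm high, in front of the tray; origin under its centre; not to be disturbed
- tweezers: Flat steel tweezers 120 x 10 x 6 mm at the left, along x; origin under their centre; not to be disturbed

How it is judged (in metres and radians):
On the way, in this order (a step that is already met when the one before it is completed fails the run):
1. the three dials stand at 3, 5 and 2 (each within 0.2 rad) with the lid shut (value of joint dial_left between 2.1562 and 2.5562 rad and value of joint dial_mid between 3.727 and 4.127 rad and value of joint dial_right between 1.3708 and 1.7708 rad and value of joint lid below 0.01 m), for 0.2 s.
2. the lid is slid open, at least 130 mm (value of joint lid above 0.13 m), for 0.2 s.
3. every jar stands upright in the tray (x of jar1_mid in the frame of tray between -0.076 and 0.076 m and y of jar1_mid in the frame of tray between -0.076 and 0.076 m and z of jar1_mid in the frame of tray between 0.039 and 0.055 m and angle between each of jar1_mid, jar2_mid, jar3_mid, jar4_mid's own z axis and vertical below 0.15 rad and x of jar2_mid in the frame of tray between -0.076 and 0.076 m and y of jar2_mid in the frame of tray between -0.076 and 0.076 m and z of jar2_mid in the frame of tray between 0.039 and 0.055 m and x of jar3_mid in the frame of tray between -0.076 and 0.076 m and y of jar3_mid in the frame of tray between -0.076 and 0.076 m and z of jar3_mid in the frame of tray between 0.039 and 0.055 m and x of jar4_mid in the frame of tray between -0.076 and 0.076 m and y of jar4_mid in the frame of tray between -0.076 and 0.076 m and z of jar4_mid in the frame of tray between 0.039 and 0.055 m), for 0.2 s.
4. the lid is shut (within 10 mm) (value of joint lid below 0.01 m), for 0.2 s.
At the end, for the whole second after the job is handed in: every jar present stands upright (within 0.15 rad), at rest on the tray floor, its centre within 76 mm of the tray's centre in x and y; the tin is in the case; the lid is shut within 10 mm; all three dials are within 0.2 rad of 0 (all of step 3 and value of joint lid below 0.01 m and value of joint dial_left between -0.2 and 0.2 rad and value of joint dial_mid between -0.2 and 0.2 rad and value of joint dial_right between -0.2 and 0.2 rad and x of tin_mid in the frame of case between -0.0155 and 0.1045 m and y of tin_mid in the frame of case between -0.16 and 0.16 m and z of tin_mid in the frame of case below 0.06 m and linear speed of each of jar1, jar2, jar3, jar4 below 0.02 m/s); the robot touches nothing.
It fails at once if the lid is more than 30 mm open while a dial is more than 0.28 rad off the code (value of joint lid above 0.03 m and (not (value of joint dial_left between 2.0762 and 2.6362 rad) or not (value of joint dial_mid between 3.647 and 4.207 rad) or not (value of joint dial_right between 1.2908 and 1.8508 rad))).
It fails at once if another thing on the bench is pushed more than 50 mm (distance of any of wash_bottle, puck, hex_tub, clamp, tweezers from where it was at the start of the episode above 0.05 m).
Of jar1, jar2, jar3, jar4 only 2 to 4 are there at a start; the rules pass over those that are not, and their reading is None.
At some moment in a run one of jar1, jar2, jar3, jar4 may be knocked a few centimetres aside while the robot is not near it.
It also fails if it takes over 210 s, if anything falls off the work surface, if the arm or the gripper's body presses on something with over 40 N, if the wrist force passes 120 N, or if a joint passes its speed limit or range.

ROBOT

A 6-joint arm with a two-finger parallel gripper is mounted at the origin on the work surface. World frame = base frame: x ahead of the robot, y to its left, z up, the work surface at z = 0. Lengths are in m, angles in degrees, forces in N, time in s.
With the tool pointing down it reaches from about 0.35 to 0.875 m from the base axis. Payload 4.2 kg.
Tool frame: the origin (TCP) lies on the front face of the gripper's body, between the roots of the fingers; the fingertips stand 70 mm ahead of it and the grasp point (between the pads) lies 51 mm ahead of it; x points along the fingers, y is the direction in which the jaws open and shut, and the axes are right-handed (so a half turn about x gives the same grasp; the last joint's range is limited). The gripper opens to 87 mm and grips with 3 to 60 N. Pads are 19 mm wide; open, the fingers measure 117 mm over their backs; the gripper's body (75 mm by 190 mm) begins 51 mm behind the grasp point.
Start: joints at [91.65, 22.042, 0.453, 0, -68.411, -14.817], TCP at [0.142, 0.609, 0.292] pointing down, gripper open.
Joint ranges: [-179.83, 179.83], [-69.29, 118.12], [-61.27, 80.66], [-181.25, 117.63], [-171.15, -9.14], [-177.46, 177.46]. Speed limits (degrees/s): [159.86, 159.86, 180, 180, 180, 180].

INTERFACE

Orientations are given as a 3x3 rotation matrix whose columns are the frame's x, y, z axes.
In Python, from station import r, viewer, spotter gives the robot as it stands.
- The arm moves only by the tool move_arm, never from a script. Its argument "series" is a list that holds one entry, the list of rows, each a list of 7 numbers: the turn, a rotation vector about the world's x, y, z scaled (see below), then the shift along the world's x, y, z scaled (see below), then the opening, from 0 (shut) to 1 (fully open). A call has 1 to 20 rows; each row shifts and turns the pose as measured when the row begins; what a row does not reach is not made up. The controller multiplies each number of a shift by 60 mm and each number of a turn by 8 degrees. A row lasts 1/8 s, in which the tool goes at most 62.5 mm and 10.7 degrees, less where a joint would pass 70% of its speed; a pose out of reach is approached as far as the arm can. A call with a number of a shift or a turn outside -1 to 1 is refused whole. A call with a gripper value outside its range is refused whole. The fingers move at their own pace and stop on an object; the grip force is fixed at half the most. Time passes only in rows, so rows that do not move let the fingers close. It gives the time, the measured TCP pose, the force and the opening at its end, in the units of the state.
- r.sense(): the state, without advancing time (a new reading comes with each control period).
- viewer.capture(name): name is "scene" or "top"; returns (picture, depth): 480x640x3 uint8, red, green, blue; 480x640 float32, m along the optical axis (not along the pixel's ray), 0 where there is no reading.
- viewer.camera_params(name): a dict with "mtx" (3x3 intrinsics, pixels), "pose" (4x4, takes a point from camera to world coordinates). Camera axes: x right, y down, z forward; pixel columns grow to the right and rows downward; lengths in m; the calibration is good to about 2 mm. A picture is of the moment at which its call begins. camera_params takes no time and is no camera call.
- r.finish_job(): hands the job in, once; it reports no verdict.
Trained networks look in the newest picture that a camera, given by its name, has taken for a name from the list of things; names that differ only in an ending like _2 or _b are one class to them, and where a whole thing is asked for, a point or a joint stands for the part that bears it (a point fixed in the world has none). Each returns a list of dicts, best first, with "conf" (0 to 1); they miss things now and then, are a little off and sometimes report something else, mostly with a low value. They report only what shows in the picture. A call takes as long as a camera call.
- spotter.find_in(camera, name): "centre" ([column, row] in pixels, amid what is visible of it).
- spotter.trace(camera, name): "mask" (480x640 bool, what is visible of it) and "centre" ([column, row] in pixels, amid what is visible of it).
The state is a dict: "time_s": time; "joints": joint angles; "joint_velocities": joint speeds; "effort": joint torques, N m; "tcp_pos": TCP position; "ee_rot": TCP orientation; "wrist_force": force on the tool from outside, world axes, zero at the start; "moment": the same for the moment, N m; "gripper_width": opening from 0.0 (shut) to 1.0 (fully open).
Only numpy, scipy, OpenCV 4.12 (cv2) and the standard library are available. Lean on these libraries where they do the work, as an engineer would, in place of code of your own. Each camera call takes 0.05 s, during which the arm holds its last target.

## Working session

There is one attempt and no reset: what is moved stays moved. The work goes in short steps, Python scripts to look and compute and a tool call to move; the robot and the scene stay as the last step left them, time stands still between calls to the robot, and variables do not carry over. Pictures are saved under pics/ and viewed, and the job is handed in when it is done.

Besides the shell and the picture viewer there is one more tool, called after "Emit:" in YAML: its name, and indented under it one key for each argument. move_arm: Moves the arm, as the interface text tells. Its arguments: {"type":"object","properties":{"series":{"type":"array","items":{"type":"array","items":{"type":"array","items":{"type":"number","minimum":-1,"maximum":1}}}}},"required":["series"]}

```bash
ls; mkdir -p pics
python3 - <<'E'
from station import r, viewer, spotter
import cv2, numpy as np
s=r.sense(); print(s)
for n in ("scene","top"):
    p,d=viewer.capture(n); cv2.imwrite(f"pics/{n}0.png",p[:,:,::-1]); np.save(f"pics/{n}0.npy",d)
    print(n,viewer.camera_params(n))
E
```

```text
pics
{'time_s': 0.0, 'joints': array([ 9.16505449e+01,  2.20911772e+01,  3.78033919e-01, -2.85178376e-02,
       -6.84123239e+01, -1.48155083e+01]), 'joint_velocities': array([-0.00642656,  0.06535516, -0.01822905, -0.01328853, -0.02290569,
        0.00746712]), 'effort': array([-2.22453828e-04, -3.90665424e+01,  1.87407714e+01,  4.22022477e+00,
        1.09404206e-02, -1.94297018e-04]), 'tcp_pos': array([0.1422334 , 0.60812207, 0.29114436]), 'ee_rot': array([[-3.99552181e-04, -2.27933837e-01, -9.73676541e-01],
       [-2.20219308e-03, -9.73674057e-01,  2.27934159e-01],
       [-9.99997495e-01,  2.23529533e-03, -1.12920725e-04]]), 'wrist_force': array([-0.31597469, -0.72622744,  0.01720195]), 'moment': array([ 0.02297123, -0.02333751, -0.02202257]), 'gripper_width': 0.9985495261282267}
scene {'mtx': array([[594.20110958,   0.        , 322.01327144],
       [  0.        , 594.20110958, 241.11606585],
       [  0.        ,   0.        ,   1.        ]]), 'pose': array([[-8.47494258e-01,  3.41175268e-01, -4.06636102e-01,
         1.21751654e+00],
       [ 5.30803498e-01,  5.43193140e-01, -6.50529676e-01,
         1.03584442e+00],
       [-1.06269586e-03, -7.67164030e-01, -6.41450093e-01,
         1.11438876e+00],
       [ 0.00000000e+00,  0.00000000e+00,  0.00000000e+00,
         1.00000000e+00]])}
top {'mtx': array([[518.75789835,   0.        , 324.17168175],
       [  0.        , 518.75789835, 237.45624827],
       [  0.        ,   0.        ,   1.        ]]), 'pose': array([[-0.00901593, -0.99628609,  0.08563146,  0.44598664],
       [-0.99988449,  0.01003004,  0.01141989, -0.01865947],
       [-0.01223637, -0.08551861, -0.99626143,  1.27716974],
       [ 0.        ,  0.        ,  0.        ,  1.        ]])}
```

View pics/scene0.png

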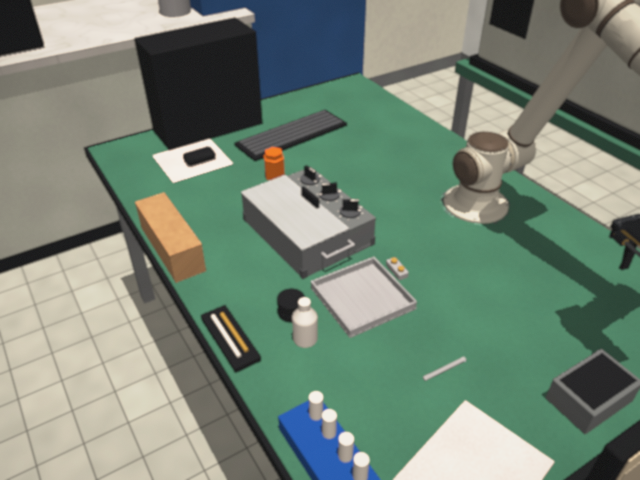

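View pics/top0.png

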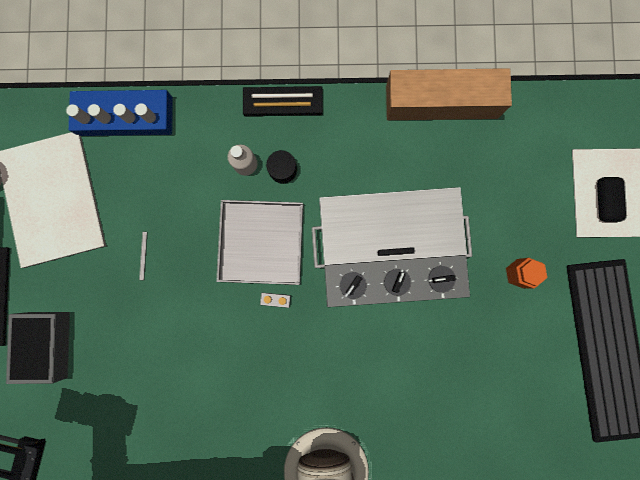

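Top view: the tray is around (260,243), the case around (395,247) with its dials at (353,285), (398,281) and (441,279). Next I'll zoom in on those and measure.

```bash
cat > h.py <<'E'
from station import r, viewer, spotter
import cv2, numpy as np
def unproj(n,uv,z):
    c=viewer.camera_params(n);K=c["mtx"];T=c["pose"]
    uv=np.atleast_2d(uv).astype(float)
    d=np.c_[(uv[:,0]-K[0,2])/K[0,0],(uv[:,1]-K[1,2])/K[1,1],np.ones(len(uv))]@T[:3,:3].T
    o=T[:3,3]; return o+d*((z-o[2])/d[:,2])[:,None]
def proj(n,P):
    c=viewer.camera_params(n);K=c["mtx"];T=c["pose"]
    q=(np.atleast_2d(P)-T[:3,3])@T[:3,:3]; q=q@K.T; return q[:,:2]/q[:,2:]
def cloud(n,d):
    c=viewer.camera_params(n);K=c["mtx"];T=c["pose"]
    v,u=np.mgrid[:480,:640]; P=np.stack([(u-K[0,2])/K[0,0]*d,(v-K[1,2])/K[1,1]*d,d],-1)
    return P@T[:3,:3].T+T[:3,3]
E
python3 - <<'E'
from h import *
p=cv2.imread("pics/top0.png"); d=np.load("pics/top0.npy")
c=p[170:320,300:500]; cv2.imwrite("pics/top0z.png",cv2.resize(c,None,fx=4,fy=4,interpolation=cv2.INTER_CUBIC))
c=p[180:310,210:310]; cv2.imwrite("pics/tray0z.png",cv2.resize(c,None,fx=4,fy=4,interpolation=cv2.INTER_CUBIC))
C=cloud("top",d)
for u,v in [(260,243),(395,220),(340,300),(420,300),(398,281),(530,272),(100,300),(240,160),(282,165),(276,300)]: print(u,v,C[v,u].round(3))
# case mask by height
m=((C[...,2]>0.09)&(C[...,2]<0.115)).astype(np.uint8)
m[:, :305]=0; m[:,480:]=0; m[:180]=0;m[320:]=0
n,l,st,ce=cv2.connectedComponentsWithStats(m); i=1+st[1:,4].argmax(); P=C[l==i][:,:2].astype(np.float32)
print(st[i],cv2.minAreaRect(P),np.median(C[l==i][:,2]))
m=((C[...,2]>0.02)&(C[...,2]<0.04)).astype(np.uint8); m[:,:205]=0;m[:,310:]=0;m[:190]=0;m[290:]=0
P=C[m>0][:,:2].astype(np.float32); print(len(P),cv2.minAreaRect(P))
E
```

```text
260 243 [0.543 0.154 0.009]
395 220 [ 0.585 -0.166  0.104]
340 300 [ 0.405 -0.04   0.099]
420 300 [ 0.404 -0.219  0.1  ]
398 281 [ 0.447 -0.165  0.147]
530 272 [ 0.464 -0.471  0.092]
100 300 [ 0.407  0.549 -0.002]
240 160 [0.727 0.187 0.107]
282 165 [0.727 0.095 0.053]
276 300 [0.404 0.114 0.017]
[  320   187   150   120 15002] ((0.5251471996307373, -0.16396944224834442), (0.25036972761154175, 0.3226659297943115), 3.553887367248535) 0.10535712111318607
748 ((0.5451893210411072, 0.15191712975502014), (0.20071300864219666, 0.20016492903232574), 87.4181900024414)
```

View pics/top0z.png

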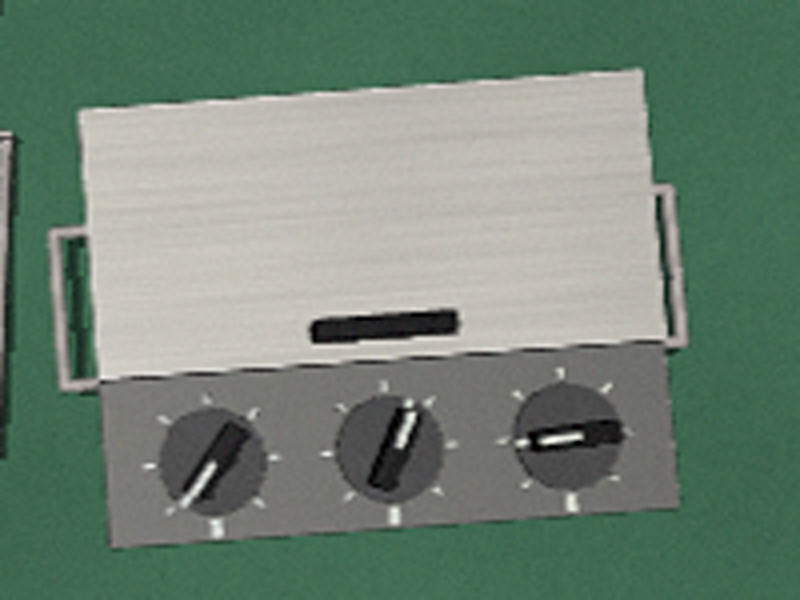

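View pics/tray0z.png

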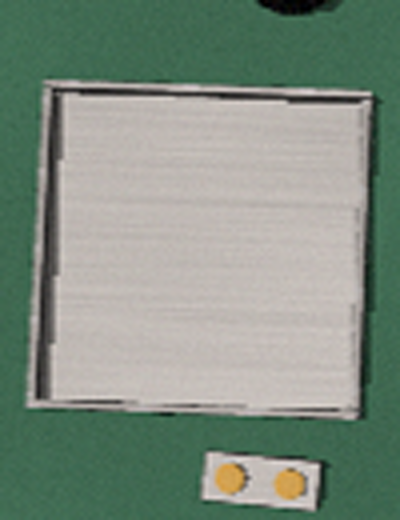

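The case shows at about (525,-164) mm with +3.55° yaw, and the tray at (545,152). The left dial reads about 1, the middle about 4.6 and the right about 2. Next I'll measure the dial angles and the handle.

```bash
cat >> h.py <<'E'
CO=np.array([0.5251,-0.1640]); A=np.radians(3.55)
def setcase(): pass
RC=np.array([[np.cos(A),-np.sin(A)],[np.sin(A),np.cos(A)]])
def c2w(x,y): return CO+RC@np.array([x,y])
def w2c(P): return (np.asarray(P)[...,:2]-CO)@RC
def dials(p,cam="top",draw=None):
    g=p.astype(float) # rgb
    out={}
    for n,y in (("left",.1),("mid",0.),("right",-.1)):
        # resample metric patch at z=.142, case frame, 0.5 mm/px; patch row = -x , col = -y
        k=np.arange(-30,30.01,0.5)/1000
        X,Y=np.meshgrid(-k,-k,indexing="ij")
        W=np.stack([X-0.08,Y+y],-1).reshape(-1,2)@RC.T+CO
        uv=proj(cam,np.c_[W,np.full(len(W),.142)]).astype(np.float32).reshape(121,121,2)
        im=cv2.remap(p,uv[...,0],uv[...,1],cv2.INTER_CUBIC)
        gr=cv2.cvtColor(im,cv2.COLOR_RGB2GRAY).astype(float)
        R=np.hypot(X,Y)
        best=[]
        for th in np.arange(-0.35,5.9,0.01):
            # pointer dir: theta clockwise from -x : (-cos, +sin)
            d=(-np.cos(th),np.sin(th))
            for ox in (-.003,0,.003):
              for oy in (-.003,0,.003):
                a=(X-ox)*d[0]+(Y-oy)*d[1]; b=-(X-ox)*d[1]+(Y-oy)*d[0]
                line=(abs(b)<.002)&(a>.006)&(a<.022)
                bar=(abs(b)<.006)&(abs(a)<.023)&~((abs(b)<.003)&(a>.002))
                best.append((gr[line].mean()-1.5*gr[bar].mean(),th,ox,oy))
        best.sort(reverse=True); out[n]=best[0]
        if draw: cv2.imwrite(f"pics/{draw}_{n}.png",cv2.resize(im[:,:,::-1],None,fx=3,fy=3))
    return out
E
python3 - <<'E'
from h import *
p=cv2.imread("pics/top0.png")[:,:,::-1].copy(); print(dials(p,draw="d0"))
for y in(.1,0,-.1): print(c2w(-.08,y))
# handle
d=np.load("pics/top0.npy");C=cloud("top",d)
m=(C[...,2]>.12)&(C[...,2]<.15)
m[:,:370]=0;m[:,420:]=0;m[:243]=0;m[258:]=0
print(m.sum(),w2c(C[m]).mean(0),C[m].mean(0),w2c(C[m]).min(0),w2c(C[m]).max(0))
print(w2c(unproj("top",[[300+384/4,170+326/4]],.138)))
print(proj("top",[list(c2w(-.08,0))+[.142]]))
g=np.hstack([cv2.imread(f"pics/d0_{n}.png") for n in("left","mid","right")]);cv2.imwrite("pics/d0.png",cv2.resize(g,(798,266)))
E
```

```text
{'left': (np.float64(142.602007486788), np.float64(0.730000000000001), 0, 0), 'mid': (np.float64(149.99740148249347), np.float64(3.710000000000004), 0, 0.003), 'right': (np.float64(151.93737565407395), np.float64(1.5100000000000016), 0, 0)}
[ 0.43906155 -0.06914545]
[ 0.44525351 -0.16895356]
[ 0.45144546 -0.26876168]
211 [-0.01251323  0.00166025] [ 0.51250798 -0.16311775  0.13731361] [-0.01822675 -0.03808128] [-0.00609426  0.04063452]
[[-0.01364202  0.00183273]]
[[399.59713424 281.69935036]]
```

View pics/d0.png

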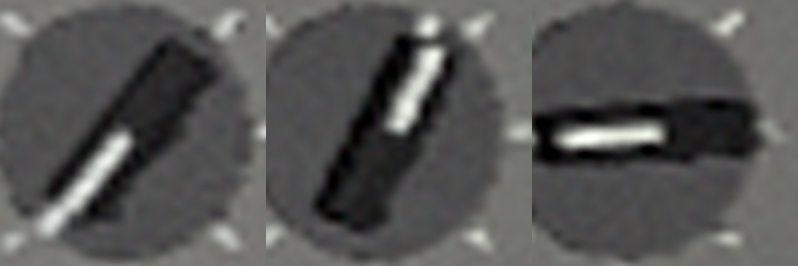

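```bash
cat >> h.py <<'E'
def dials2(p,cam="top"):
    out={}
    for n,y in (("left",.1),("mid",0.),("right",-.1)):
        k=np.arange(-30,30.01,0.5)/1000
        X,Y=np.meshgrid(-k,-k,indexing="ij")
        W=np.stack([X-0.08,Y+y],-1).reshape(-1,2)@RC.T+CO
        uv=proj(cam,np.c_[W,np.full(len(W),.142)]).astype(np.float32).reshape(121,121,2)
        im=cv2.remap(p,uv[...,0],uv[...,1],cv2.INTER_CUBIC)
        gr=cv2.cvtColor(im,cv2.COLOR_RGB2GRAY)
        m=((gr>130)&(np.hypot(X,Y)<.027)).astype(np.uint8)
        nn,l,st,_=cv2.connectedComponentsWithStats(m); i=1+st[1:,4].argmax(); s=l==i
        x,yy=X[s],Y[s]; c=np.array([x.mean(),yy.mean()])
        u,sv,vt=np.linalg.svd(np.c_[x,yy]-c,full_matrices=False); v=vt[0]*np.sign(vt[0]@c)
        b=(gr<60)&(np.hypot(X,Y)<.03)
        xb=np.c_[X[b],Y[b]]; cb=xb.mean(0); vb=np.linalg.svd(xb-cb,full_matrices=False)[2][0]; vb*=np.sign(vb@c)
        f=lambda v:round(float(np.arctan2(v[1],-v[0])%(2*np.pi)),3)
        out[n]=dict(line=f(v),c=f(c),bar=f(vb),n=int(s.sum()),cc=(c*1000).round(1),cb=(cb*1000).round(1))
    return out
E
python3 - <<'E'
from h import *
p=cv2.imread("pics/top0.png")[:,:,::-1].copy()
for k,v in dials2(p).items(): print(k,v)
E
```

```text
left {'line': 0.709, 'c': 0.745, 'bar': 0.656, 'n': 459, 'cc': array([-10.6,   9.8]), 'cb': array([ 2.2, -1.7])}
mid {'line': 3.609, 'c': 3.509, 'bar': 3.603, 'n': 389, 'cc': array([10.1, -3.9]), 'cb': array([-2.5,  4.3])}
right {'line': 1.499, 'c': 1.51, 'bar': 1.517, 'n': 346, 'cc': array([-0.7, 12.3]), 'cb': array([0.2, 2.4])}
```

Emit:
move_arm:
  series:
    - [[0, 0, -0.22, 0.6, -0.7, 0, 0.45], [0, 0, -0.22, 0.6, -0.75, 0, 0.45], [0, 0, -0.22, 0.5, -0.8, 0, 0.45], [0, 0, -0.22, 0.4, -0.85, 0, 0.45], [0, 0, -0.22, 0.4, -0.85, 0, 0.45], [0, 0, -0.22, 0.4, -0.85, 0, 0.45], [0, 0, -0.22, 0.4, -0.85, 0, 0.45], [0, 0, -0.22, 0.35, -0.85, 0, 0.45], [0, 0, -0.22, 0.3, -0.85, 0, 0.45], [0, 0, -0.22, 0.3, -0.85, 0, 0.45], [0, 0, -0.22, 0.3, -0.85, 0, 0.45], [0, 0, -0.22, 0.3, -0.85, 0, 0.45], [0, 0, -0.22, 0.2, -0.8, 0, 0.45], [0, 0, -0.22, 0.1, -0.6, 0, 0.45]]

```text
time_s: 1.85
tcp_pos: [0.4541, -0.0919, 0.2861]
ee_rot: [[-0.005, -0.62, -0.785], [-0.006, -0.785, 0.62], [-1.0, 0.008, 0.0]]
wrist_force: [-0.0, 0.6, 0.1]
gripper_width: 0.45
```

```bash
cat >> h.py <<'E'
def st():
    s=r.sense(); R=s["ee_rot"]; 
    print("t",round(s["time_s"],2),"tcp",s["tcp_pos"].round(4),"phi",np.degrees(np.arctan2(R[1,1],R[0,1])).round(2),"tilt x",R[:,0].round(3),"q",s["joints"].round(1),"F",s["wrist_force"].round(1),"M",s["moment"].round(2),"g",round(s["gripper_width"],3))
    return s
E
python3 -c "from h import *; st()"
```

```text
t 1.85 tcp [ 0.4541 -0.0919  0.2861] phi -128.3 tilt x [-0.005 -0.006 -1.   ] q [  8.9   6.5 -21.8   0.3 -62.   42.6] F [-0.   0.6  0.1] M [ 0.09 -0.08 -0.01] g 0.45
```

Emit:
move_arm:
  series:
    - [[0, 0, 0.05, -0.25, 0.38, 0, 0.45], [0, 0, 0, 0, 0, -0.3, 0.45], [0, 0, 0, 0, 0, -0.3, 0.45], [0, 0, 0, 0, 0, 0, 0.45]]

```text
time_s: 2.35
tcp_pos: [0.4378, -0.0727, 0.2479]
ee_rot: [[-0.008, -0.622, -0.783], [-0.006, -0.783, 0.622], [-1.0, 0.01, 0.002]]
wrist_force: [0.4, 0.2, 0.2]
gripper_width: 0.45
```

```bash
python3 -c "from h import *; st()"
```

```text
t 2.35 tcp [ 0.4378 -0.0727  0.2479] phi -128.46 tilt x [-0.008 -0.006 -1.   ] q [ 11.8   6.8 -27.5   0.3 -56.2  39.5] F [0.4 0.2 0.2] M [ 0.06 -0.01 -0.03] g 0.45
```

Emit:
move_arm:
  series:
    - [[0, 0, 0.05, 0.02, 0.06, -0.3, 0.45], [0, 0, 0, 0, 0, -0.3, 0.45], [0, 0, 0, 0, 0, -0.3, 0.45], [0, 0, 0, 0, 0, -0.15, 0.45], [0, 0, 0, 0, 0, 0, 0.45]]

```text
time_s: 2.98
tcp_pos: [0.4413, -0.0686, 0.1866]
ee_rot: [[-0.002, -0.615, -0.788], [-0.006, -0.788, 0.615], [-1.0, 0.006, -0.002]]
wrist_force: [-0.5, -0.7, 0.4]
gripper_width: 0.45
```

```bash
python3 -c "
from h import *; st()
for n in ('scene',):
    p,d=viewer.capture(n); cv2.imwrite('pics/s1.png',cv2.resize(p[140:270,240:420,::-1],None,fx=4,fy=4,interpolation=cv2.INTER_CUBIC))"
```

```text
t 2.98 tcp [ 0.4413 -0.0686  0.1866] phi -127.96 tilt x [-0.002 -0.006 -1.   ] q [ 12.3  11.4 -32.4   0.5 -46.4  39.4] F [-0.5 -0.7  0.4] M [-0.01  0.01 -0.  ] g 0.45
```

View pics/s1.png

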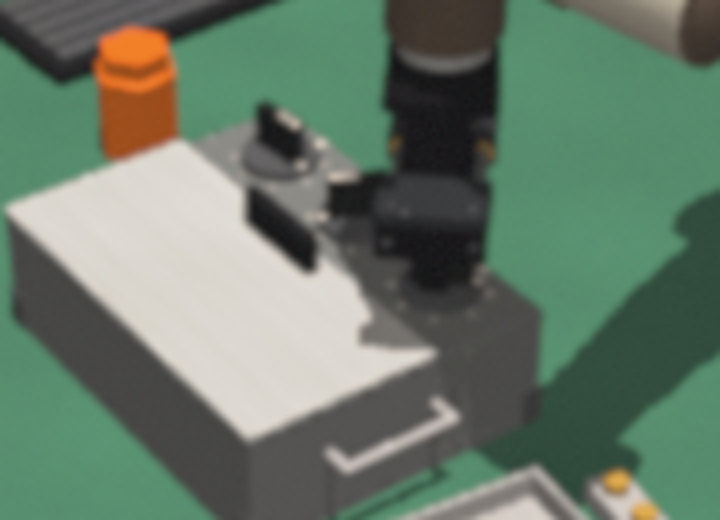

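The gripper sits over the left dial. Now I'll close it.

Emit:
move_arm:
  series:
    - [[0, 0, 0, -0.03, 0, 0, 0], [0, 0, 0, 0, 0, 0, 0], [0, 0, 0, 0, 0, 0, 0], [0, 0, 0, 0, 0, 0, 0], [0, 0, 0, 0, 0, 0, 0]]

```text
time_s: 3.65
tcp_pos: [0.4415, -0.0678, 0.1888]
ee_rot: [[0.006, -0.615, -0.789], [-0.004, -0.789, 0.615], [-1.0, -0.0, -0.007]]
wrist_force: [0.7, -0.1, -1.0]
gripper_width: 0.133
```

```bash
python3 -c "from h import *; st()"
```

```text
t 3.65 tcp [ 0.4415 -0.0678  0.1888] phi -127.94 tilt x [ 0.006 -0.004 -1.   ] q [ 12.4  11.1 -32.4   0.4 -46.3  39.4] F [ 0.7 -0.1 -1. ] M [-0.04 -0.06 -0.03] g 0.133
```

Emit:
move_arm:
  series:
    - [[0, 0, -0.9, -0.02, -0.01, -0.05, 0], [0, 0, -0.9, 0, 0, 0, 0], [0, 0, -0.9, 0, 0, 0, 0], [0, 0, -0.9, 0, 0, 0, 0], [0, 0, -0.9, 0, 0, 0, 0], [0, 0, -0.9, 0, 0, 0, 0]]

```text
time_s: 4.4
tcp_pos: [0.4395, -0.0689, 0.1888]
ee_rot: [[-0.003, -0.991, -0.133], [-0.009, -0.133, 0.991], [-1.0, 0.004, -0.009]]
wrist_force: [-0.2, 1.0, -0.5]
gripper_width: 0.137
```

```bash
python3 -c "from h import *; st()"
```

```text
t 4.4 tcp [ 0.4395 -0.0689  0.1888] phi -172.38 tilt x [-0.003 -0.009 -1.   ] q [ 12.4  11.1 -32.5   0.7 -46.7  -5.2] F [-0.2  1.  -0.5] M [ 0.65 -0.07  0.01] g 0.137
```

Emit:
move_arm:
  series:
    - [[0, 0, -1, 0, 0, -0.03, 0], [0, 0, -1, 0, 0, 0, 0], [0, 0, -1, 0, 0, 0, 0], [0, 0, -1, 0, 0, 0, 0], [0, 0, -1, 0, 0, 0, 0], [0, 0, -1, 0, 0, 0, 0], [0, 0, 0, 0, 0, 0, 0]]

```text
time_s: 5.28
tcp_pos: [0.437, -0.0685, 0.1888]
ee_rot: [[-0.013, -0.745, 0.667], [-0.001, 0.667, 0.745], [-1.0, 0.009, -0.01]]
wrist_force: [1.1, 2.0, -1.2]
gripper_width: 0.134
```

```bash
python3 -c "from h import *; st()"
```

```text
t 5.28 tcp [ 0.437  -0.0685  0.1888] phi 138.15 tilt x [-0.013 -0.001 -1.   ] q [ 12.2  11.1 -32.2  -0.1 -47.5 -54. ] F [ 1.1  2.  -1.2] M [ 0.37 -0.55 -0.1 ] g 0.134
```

Emit:
move_arm:
  series:
    - [[0, 0, 0, 0, 0, 0, 0.45], [0, 0, 0, 0, 0, 0, 0.45], [0, 0, 0, 0, 0, 0, 0.45], [0, 0, 0, 0, 0, 0.5, 0.45], [0, 0, 0, 0, 0, 0.5, 0.45], [0, 0, -0.97, 0.015, -0.2, 0, 0.45], [0, 0, -0.97, 0.015, -0.2, 0, 0.45], [0, 0, -0.97, 0.015, -0.2, 0, 0.45], [0, 0, -0.97, 0.015, -0.2, 0, 0.45], [0, 0, -0.97, 0.015, -0.2, 0, 0.45], [0, 0, -0.97, 0.015, -0.2, 0, 0.45], [0, 0, -0.97, 0.015, -0.2, 0, 0.45], [0, 0, -0.97, 0.015, -0.2, 0, 0.45], [0, 0, -0.8, 0, 0, 0, 0.45], [0, 0, 0, 0, 0, 0, 0.45]]

```text
time_s: 7.15
tcp_pos: [0.4422, -0.1697, 0.2508]
ee_rot: [[-0.012, 0.374, 0.927], [0.014, 0.927, -0.374], [-1.0, 0.009, -0.016]]
wrist_force: [-0.3, 0.8, -0.3]
gripper_width: 0.453
```

```bash
python3 -c "
from h import *; st(); p,d=viewer.capture('top')
print(proj('top',[list(c2w(-.08,y))+[.142] for y in (.1,0,-.1)]))
cv2.imwrite('pics/t2.png',cv2.resize(p[170:320,300:500,::-1],None,fx=4,fy=4,interpolation=cv2.INTER_CUBIC))"
```

```text
t 7.15 tcp [ 0.4422 -0.1697  0.2508] phi 68.03 tilt x [-0.012  0.014 -1.   ] q [  -1.7    9.8  -22.8   -0.9  -58.1 -109.8] F [-0.3  0.8 -0.3] M [ 0.   -0.2   0.02] g 0.453
[[353.75779296 284.9677938 ]
 [399.59713424 281.69935036]
 [445.48599516 278.42737606]]
```

View pics/t2.png

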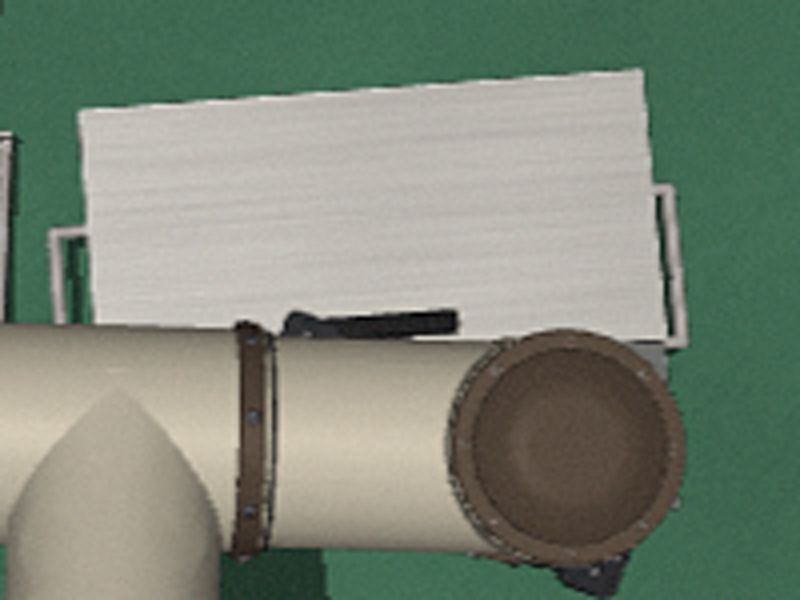

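Emit:
move_arm:
  series:
    - [[-0.1, -0.08, 0.05, 0.05, 0.01, -0.3, 0.45], [0, 0, 0, 0, 0, -0.3, 0.45], [0, 0, 0, 0, 0, -0.3, 0.45], [0, 0, 0, 0, 0, -0.12, 0.45], [0, 0, 0, 0, 0, 0, 0.45]]

```text
time_s: 7.82
tcp_pos: [0.4459, -0.1686, 0.189]
ee_rot: [[0.002, 0.357, 0.934], [-0.001, 0.934, -0.357], [-1.0, -0.0, 0.002]]
wrist_force: [0.3, 0.3, 0.7]
gripper_width: 0.45
```

```bash
python3 -c "
from h import *; st()
for n in ('scene',):
    p,d=viewer.capture(n); cv2.imwrite('pics/s2.png',cv2.resize(p[140:270,240:420,::-1],None,fx=4,fy=4,interpolation=cv2.INTER_CUBIC))"
```

```text
t 7.83 tcp [ 0.4459 -0.1686  0.189 ] phi 69.09 tilt x [ 0.002 -0.001 -1.   ] q [-1.100e+00  1.390e+01 -2.830e+01  1.000e-01 -4.770e+01 -1.099e+02] F [0.3 0.3 0.7] M [ 0.04 -0.16 -0.  ] g 0.45
```

View pics/s2.png

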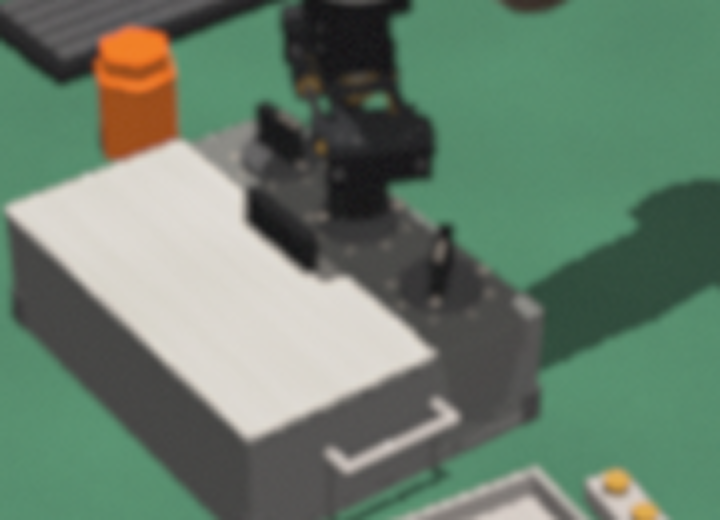

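Emit:
move_arm:
  series:
    - [[0, 0, 0, 0, 0, 0, 0], [0, 0, 0, 0, 0, -0.03, 0], [0, 0, 0, 0, 0, 0, 0], [0, 0, 0, 0, 0, -0.03, 0], [0, 0, -0.85, 0, 0, 0, 0], [0, 0, -0.85, 0, 0, 0, 0], [0, 0, -0.82, 0, 0, 0, 0], [0, 0, 0, 0, 0, 0, 0]]

```text
time_s: 8.88
tcp_pos: [0.4472, -0.1676, 0.1888]
ee_rot: [[0.007, 0.663, 0.749], [-0.003, 0.749, -0.663], [-1.0, 0.002, 0.008]]
wrist_force: [1.0, 1.1, 0.5]
gripper_width: 0.133
```

```bash
python3 -c "from h import *; st()"
```

```text
t 8.88 tcp [ 0.4472 -0.1676  0.1888] phi 48.49 tilt x [ 0.007 -0.003 -1.   ] q [  -0.9   13.9  -28.4    0.3  -47.3 -130.8] F [1.  1.1 0.5] M [ 0.06 -0.24  0.03] g 0.133
```

Emit:
move_arm:
  series:
    - [[0, 0, 0, 0, 0, 0, 0.4], [0, 0, 0, 0, 0, 0, 0.4], [0, 0, 0, 0, 0, 0, 0.4], [0, 0, 0, 0, 0, 0.6, 0.4], [0, 0, 0, 0, 0, 0.6, 0.4], [0, 0, 0.99, 0, 0.5, 0, 0.3], [0, 0, 0.99, 0, 0.5, 0, 0.3], [0, 0, 0.99, 0, 0.5, 0, 0.3], [0, 0, 0.99, 0, 0.5, 0, 0.3], [0, 0, 0.99, 0, 0.5, 0, 0.3], [0, 0, 0.99, 0, 0.5, 0, 0.3], [0, 0, 0.99, 0, 0.5, 0, 0.3], [0, 0, 0.99, 0, 0.5, 0, 0.3], [0, 0, 0.99, 0, 0.5, 0, 0.3], [0, 0, 0.99, 0, 0.5, 0, 0.3], [0, 0, 0.99, 0, 0, 0, 0.3], [0, 0, 0.99, 0, 0, 0, 0.3], [0, 0, 0.99, 0, 0, 0, 0.3], [0, 0, 0.99, 0, 0, 0, 0.3], [0, 0, 0.99, 0, 0, 0, 0.3]]

```text
time_s: 11.38
tcp_pos: [0.4458, 0.1433, 0.2643]
ee_rot: [[-0.002, -0.99, 0.14], [0.012, 0.14, 0.99], [-1.0, 0.003, 0.012]]
wrist_force: [0.3, -0.7, -0.1]
gripper_width: 0.299
```

```bash
python3 -c "
from h import *; st(); p,d=viewer.capture('top')
for k,v in dials2(p).items(): print(k,v)
cv2.imwrite('pics/t3.png',cv2.resize(p[170:320,300:500,::-1],None,fx=4,fy=4,interpolation=cv2.INTER_CUBIC))"
```

```text
t 11.38 tcp [0.4458 0.1433 0.2643] phi 171.95 tilt x [-0.002  0.012 -1.   ] q [ 37.4   8.  -22.9  -0.7 -58.7 -45.1] F [ 0.3 -0.7 -0.1] M [ 0.05 -0.07  0.01] g 0.299
left {'line': 2.337, 'c': 2.297, 'bar': 2.371, 'n': 445, 'cc': array([ 9.2, 10.4]), 'cb': array([-2.4, -2.2])}
mid {'line': 3.851, 'c': 3.848, 'bar': 3.933, 'n': 478, 'cc': array([ 9.9, -8.4]), 'cb': array([-2.2,  5.5])}
right {'line': 1.509, 'c': 1.507, 'bar': 1.515, 'n': 367, 'cc': array([-0.8, 12.2]), 'cb': array([0.3, 2.1])}
```

View pics/t3.png

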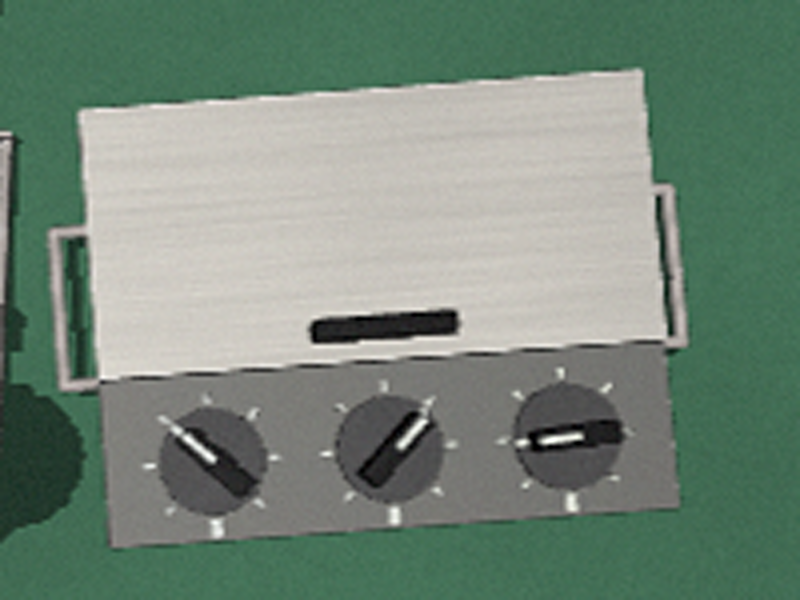

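Dials confirmed at 3, 5 and 2 (2.34, 3.85 and 1.51 rad). Next is the lid handle, at about (384,326) in the zoomed view.

Emit:
move_arm:
  series:
    - [[0, 0, 0.24, 0.18, -0.8, 0, 0.3], [0, 0, 0.24, 0.18, -0.8, 0, 0.3], [0, 0, 0.24, 0.18, -0.8, 0, 0.3], [0, 0, 0.24, 0.18, -0.8, 0, 0.3], [0, 0, 0.24, 0.18, -0.8, 0, 0.3], [0, 0, 0.24, 0.18, -0.6, 0, 0.3], [0, 0, 0, 0, 0, 0, 0.3]]

```text
time_s: 12.3
tcp_pos: [0.5122, -0.1401, 0.2647]
ee_rot: [[-0.002, -0.998, -0.063], [0.013, -0.063, 0.998], [-1.0, 0.001, 0.013]]
wrist_force: [0.5, 0.2, 0.4]
gripper_width: 0.301
```

```bash
python3 -c "from h import *; st(); print(c2w(-.0135,.02))"
```

```text
t 12.3 tcp [ 0.5122 -0.1401  0.2647] phi -176.41 tilt x [-0.002  0.013 -1.   ] q [  1.9  14.3 -14.7  -0.8 -61.1   2.1] F [0.5 0.2 0.4] M [ 0.12 -0.07  0.03] g 0.301
[ 0.51038751 -0.14487429]
```

Emit:
move_arm:
  series:
    - [[-0.09, 0, 0, -0.03, -0.07, -0.4, 0.3], [0, 0, 0, 0, 0, -0.4, 0.3], [0, 0, 0, 0, 0, -0.35, 0.3], [0, 0, 0, 0, 0, -0.15, 0.3], [0, 0, 0, 0, 0, 0, 0.3]]

```text
time_s: 12.92
tcp_pos: [0.5098, -0.1418, 0.1856]
ee_rot: [[0.0, -0.998, -0.058], [0.0, -0.058, 0.998], [-1.0, -0.0, 0.0]]
wrist_force: [0.1, 0.2, 0.6]
gripper_width: 0.298
```

```bash
python3 -c "
from h import *; st()
for n in ('scene',):
    p,d=viewer.capture(n); cv2.imwrite('pics/s3.png',cv2.resize(p[140:270,240:420,::-1],None,fx=4,fy=4,interpolation=cv2.INTER_CUBIC))"
```

```text
t 12.93 tcp [ 0.5098 -0.1418  0.1856] phi -176.68 tilt x [ 0.  0. -1.] q [  2.   18.9 -21.4  -0.  -49.7   1.3] F [0.1 0.2 0.6] M [ 0.12 -0.12 -0.02] g 0.298
```

View pics/s3.png

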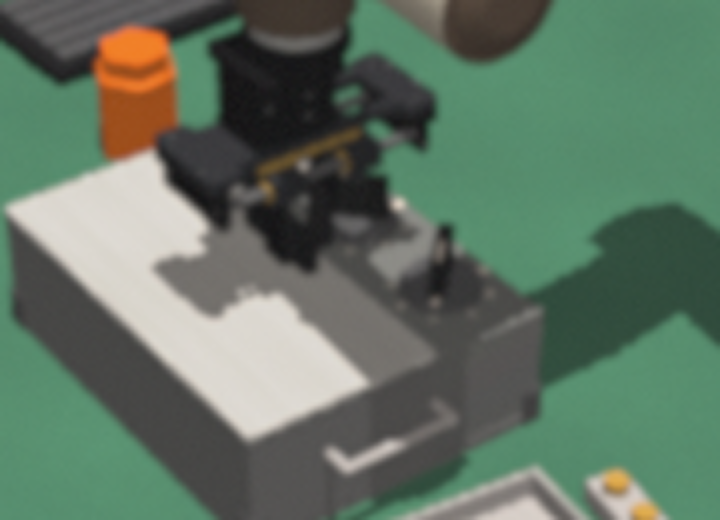

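Emit:
move_arm:
  series:
    - [[0, 0, 0, 0, 0, 0, 0], [0, 0, 0, 0, 0, 0, 0], [0, 0, 0, 0, 0, 0, 0], [0, 0, 0, 0, 0, 0, 0], [0, 0, 0, 0.2, 0.012, 0, 0], [0, 0, 0, 0.3, 0.019, 0, 0], [0, 0, 0, 0.3, 0.019, 0, 0], [0, 0, 0, 0.3, 0.019, 0, 0], [0, 0, 0, 0.3, 0.019, 0, 0], [0, 0, 0, 0.3, 0.019, 0, 0]]

```text
time_s: 14.22
tcp_pos: [0.6142, -0.1353, 0.1878]
ee_rot: [[-0.005, -0.998, -0.058], [0.0, -0.058, 0.998], [-1.0, 0.005, 0.001]]
wrist_force: [-2.3, 0.3, 1.3]
gripper_width: 0.131
```

```bash
python3 -c "from h import *; s=st(); print(w2c(s['tcp_pos']))"
```

```text
t 14.22 tcp [ 0.6142 -0.1353  0.1878] phi -176.68 tilt x [-0.005  0.    -1.   ] q [  2.3  27.5  -6.7  -0.  -56.1   1. ] F [-2.3  0.3  1.3] M [0.21 0.37 0.11] g 0.131
[0.09075872 0.02317217]
```

Emit:
move_arm:
  series:
    - [[0, 0, 0, 0.3, 0.019, -0.03, 0], [0, 0, 0, 0.3, 0.019, 0, 0], [0, 0, 0, 0.2, 0.012, 0, 0], [0, 0, 0, 0.1, 0, 0, 0], [0, 0, 0, 0.06, 0, 0, 0], [0, 0, 0, 0, 0, 0, 0.4], [0, 0, 0, 0, 0, 0, 0.4], [0, 0, 0, 0, 0, 0, 0.4], [0, 0, 0, 0, 0, 0.6, 0.5], [0, 0, 0, 0, 0, 0.8, 1], [0, 0, 0, -0.3, 0.8, 0.5, 1], [0, 0, 0, -0.2, 0.9, 0, 1], [0, 0, 0, -0.2, 0.9, 0, 1], [0, 0, 0, -0.2, 0.9, 0, 1], [0, 0, 0, -0.2, 0.9, 0, 1], [0, 0, 0, -0.2, 0.9, 0, 1], [0, 0, 0, 0, 0, 0, 1]]

```text
time_s: 16.35
tcp_pos: [0.5907, 0.1951, 0.3055]
ee_rot: [[-0.018, -0.998, -0.054], [0.004, -0.054, 0.999], [-1.0, 0.018, 0.005]]
wrist_force: [0.2, -1.1, 0.4]
gripper_width: 1.001
```

```bash
python3 -c "
from h import *; st(); p,d=viewer.capture('top'); np.save('pics/t4.npy',d)
for k,v in dials2(p).items(): print(k,v)
cv2.imwrite('pics/t4f.png',p[:,:,::-1])
cv2.imwrite('pics/t4.png',cv2.resize(p[130:320,300:500,::-1],None,fx=3.1,fy=3.1,interpolation=cv2.INTER_CUBIC))"
```

```text
t 16.35 tcp [0.5907 0.1951 0.3055] phi -176.89 tilt x [-0.018  0.004 -1.   ] q [ 32.9  21.7   2.1  -0.8 -71.2 -29.5] F [ 0.2 -1.1  0.4] M [ 0.   -0.1   0.02] g 1.001
left {'line': 2.338, 'c': 2.298, 'bar': 2.363, 'n': 470, 'cc': array([ 9.2, 10.4]), 'cb': array([-2.4, -2.3])}
mid {'line': 3.848, 'c': 3.847, 'bar': 3.933, 'n': 509, 'cc': array([10.1, -8.6]), 'cb': array([-2.4,  5.8])}
right {'line': 1.508, 'c': 1.508, 'bar': 1.518, 'n': 379, 'cc': array([-0.8, 12.3]), 'cb': array([0.3, 2.2])}
```

View pics/t4.png

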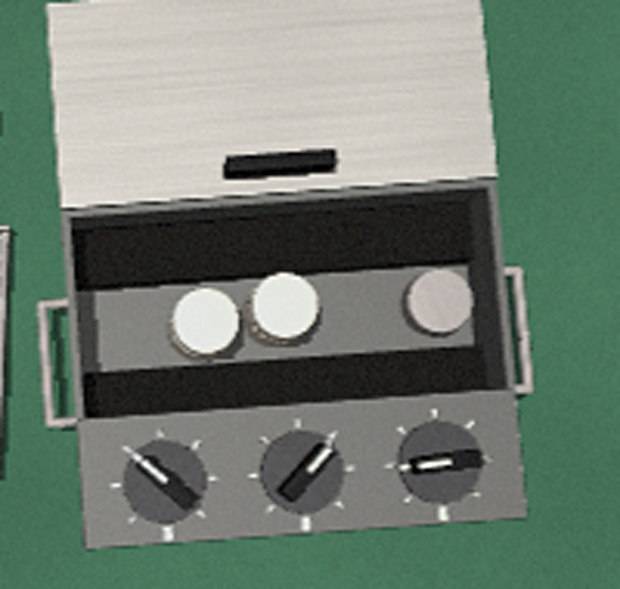

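The lid is open. Two white jars show at about (205,320) and (285,305) in the zoom, and the grey tin at (440,300). Next I'll measure them.

```bash
cat >> h.py <<'E'
def jars(p,d,z0=.075,z1=.1):
    C=cloud("top",d); m=((C[...,2]>z0)&(C[...,2]<z1)).astype(np.uint8)
    hsv=cv2.cvtColor(p,cv2.COLOR_RGB2HSV); m&=((hsv[...,1]<40)&(hsv[...,2]>180)).astype(np.uint8)
    n,l,s,ce=cv2.connectedComponentsWithStats(m)
    for i in range(1,n):
        if s[i,4]>100:
            P=C[l==i]; (cx,cy),rad=cv2.minEnclosingCircle(P[:,:2].astype(np.float32))
            print("blob",ce[i].round(1),"n",s[i,4],"mean",P.mean(0).round(4),"circ",round(cx,4),round(cy,4),round(rad,4),"case",w2c(P.mean(0)).round(4),"z",np.median(P[:,2]).round(4))
E
python3 - <<'E'
from h import *
p=cv2.imread("pics/t4f.png")[:,:,::-1].copy(); d=np.load("pics/t4.npy"); jars(p,d)
C=cloud("top",d)
print(C[int(130+300/3.1),int(300+440/3.1)])
m=(C[...,2]>.13)&(C[...,2]<.15); m[:170]=0;m[190:]=0;m[:,:365]=0;m[:,415:]=0
print(w2c(C[m].mean(0)),m.sum())
for n in("jar1_mid","tin_mid"):
    for q in spotter.find_in("top",n): print(n,q)
E
```

```text
blob [391.6 228. ] n 334 mean [ 0.5679 -0.1596  0.0942] circ 0.568 -0.1598 0.024 case [0.043  0.0018] z 0.0943
blob [366.1 233. ] n 339 mean [ 0.557  -0.101   0.0942] circ 0.5572 -0.1011 0.0238 case [0.0357 0.0609] z 0.0943
[ 0.57685219 -0.2838324   0.04150604]
[0.14206177 0.0012985 ] 211
jar1_mid {'centre': [274.3, 296.0], 'conf': 0.64}
tin_mid {'centre': [439.7, 226.5], 'conf': 0.55}
tin_mid {'centre': [442.5, 278.3], 'conf': 0.49}
```

Emit:
move_arm:
  series:
    - [[-0.03, -0.13, 0, -0.09, -0.82, 0, 1], [0, 0, 0, -0.09, -0.82, 0, 1], [0, 0, 0, -0.09, -0.82, 0, 1], [0, 0, 0, -0.09, -0.82, 0, 1], [0, 0, 0, -0.09, -0.82, 0, 1], [0, 0, 0, -0.09, -0.82, 0, 1], [0, 0, 0, 0, 0, -0.5, 1], [0, 0, 0, 0, 0, -0.5, 1], [0, 0, 0, 0, 0, 0, 1]]

```text
time_s: 17.62
tcp_pos: [0.5559, -0.1291, 0.2455]
ee_rot: [[0.005, -1.0, -0.026], [-0.003, -0.026, 1.0], [-1.0, -0.005, -0.004]]
wrist_force: [-0.7, -0.0, 0.3]
gripper_width: 1.002
```

```bash
python3 -c "from h import *; s=st()"
```

```text
t 17.62 tcp [ 0.5559 -0.1291  0.2455] phi -178.5 tilt x [ 0.005 -0.003 -1.   ] q [  3.3  18.8 -11.6   0.3 -59.3  -1.9] F [-0.7 -0.   0.3] M [ 0.1   0.01 -0.02] g 1.002
```

Emit:
move_arm:
  series:
    - [[0, 0, 0.25, 0.02, 0.46, 0, 1], [0, 0, 0, 0, 0, 0, 1]]

```text
time_s: 17.88
tcp_pos: [0.558, -0.1034, 0.248]
ee_rot: [[0.009, -0.998, -0.059], [-0.004, -0.059, 0.998], [-1.0, -0.008, -0.005]]
wrist_force: [0.2, 0.2, 0.1]
gripper_width: 0.999
```

```bash
python3 -c "from h import *; s=st()"
```

```text
t 17.88 tcp [ 0.558  -0.1034  0.248 ] phi -176.62 tilt x [ 0.009 -0.004 -1.   ] q [  6.   18.3 -12.    0.4 -59.2  -2.8] F [0.2 0.2 0.1] M [ 0.01 -0.07  0.01] g 0.999
```

Emit:
move_arm:
  series:
    - [[0.03, 0.06, 0, -0.01, 0.03, -0.45, 1], [0, 0, 0, 0, 0, -0.45, 1], [0, 0, 0, 0, 0, -0.45, 1], [0, 0, 0, 0, 0, -0.3, 1], [0, 0, 0, 0, 0, 0, 1]]

```text
time_s: 18.5
tcp_pos: [0.5612, -0.1056, 0.154]
ee_rot: [[0.014, -0.998, -0.056], [-0.002, -0.056, 0.998], [-1.0, -0.014, -0.003]]
wrist_force: [0.4, -0.6, 1.7]
gripper_width: 0.999
```

```bash
python3 -c "
from h import *; st()
for n in ('scene',):
    p,d=viewer.capture(n); cv2.imwrite('pics/s4.png',cv2.resize(p[130:280,220:420,::-1],None,fx=4,fy=4,interpolation=cv2.INTER_CUBIC))"
```

```text
t 18.5 tcp [ 0.5612 -0.1056  0.154 ] phi -176.78 tilt x [ 0.014 -0.002 -1.   ] q [  5.7  24.4 -18.1   0.3 -46.7  -2.6] F [ 0.4 -0.6  1.7] M [ 0.13 -0.06  0.04] g 0.999
```

View pics/s4.png

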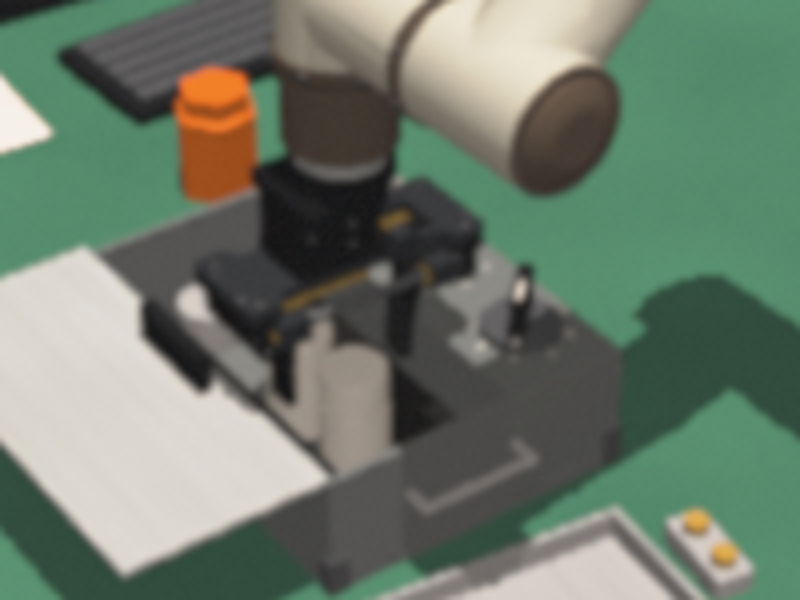

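Jar A now shows in front of the fingers, so it may have been nudged. I'll check where it is.

```bash
python3 -c "
from h import *
u=220+355/4; v=130+362/4
print(unproj('scene',[[u,v]],.094), proj('scene',[[.557,-.101,.094],[.568,-.1597,.094],[.5612,-.1056,.1]]), u,v)
p,d=viewer.capture('scene'); C=cloud('scene',d); print(C[int(v),int(u)-3:int(u)+4].round(3))
m=(abs(C[...,2]-.094)<.004); m[:,:295]=0;m[:,330:]=0;m[:200]=0;m[260:]=0; print(m.sum(),C[m].mean(0))
print(p[int(v),int(u)])
"
```

```text
[[ 0.55437966 -0.09477201  0.094     ]] [[306.7987478  219.6475081 ]
 [292.92175335 210.22003696]
 [304.62496761 217.58533894]] 308.75 220.5
[[ 0.559 -0.108  0.089]
 [ 0.558 -0.104  0.091]
 [ 0.553 -0.106  0.088]
 [ 0.552 -0.103  0.089]
 [ 0.549 -0.102  0.089]
 [ 0.547 -0.1    0.089]
 [ 0.546 -0.096  0.091]]
266 [ 0.5547795  -0.07224409  0.09360399]
[151 140 130]
```

That was a false alarm: jar A projects exactly where it was measured, between the fingers. I'll lower a little more and grip.

Emit:
move_arm:
  series:
    - [[0, 0.08, 0, -0.05, 0.07, -0.13, 1], [0, 0, 0, 0, 0, 0, 1]]

```text
time_s: 18.85
tcp_pos: [0.56, -0.1012, 0.1494]
ee_rot: [[0.01, -0.998, -0.056], [-0.002, -0.056, 0.998], [-1.0, -0.01, -0.002]]
wrist_force: [-0.1, -0.3, 0.3]
gripper_width: 1.001
```

```bash
python3 -c "from h import *; s=st()"
```

```text
t 18.85 tcp [ 0.56   -0.1012  0.1494] phi -176.77 tilt x [ 0.01  -0.002 -1.   ] q [  6.1  24.6 -18.5   0.2 -46.3  -3.1] F [-0.1 -0.3  0.3] M [ 0.1  -0.03  0.04] g 1.001
```

Emit:
move_arm:
  series:
    - [[0, 0.06, 0, -0.06, 0, -0.07, 1], [0, 0, 0, 0, 0, 0, 0], [0, 0, 0, 0, 0, 0, 0], [0, 0, 0, 0, 0, 0, 0], [0, 0, 0, 0, 0, 0, 0], [0, 0, 0, 0, 0, 0, 0]]

```text
time_s: 19.6
tcp_pos: [0.5567, -0.101, 0.1458]
ee_rot: [[0.003, -0.998, -0.057], [-0.002, -0.057, 0.998], [-1.0, -0.003, -0.002]]
wrist_force: [0.6, -0.1, -0.2]
gripper_width: 0.556
```

```bash
python3 -c "from h import *; s=st()"
```

```text
t 19.6 tcp [ 0.5567 -0.101   0.1458] phi -176.73 tilt x [ 0.003 -0.002 -1.   ] q [  6.2  24.8 -18.9   0.2 -46.2  -3. ] F [ 0.6 -0.1 -0.2] M [ 0.11 -0.16  0.02] g 0.556
```

Emit:
move_arm:
  series:
    - [[0, 0, 0, 0, 0, 0.5, 0], [0, 0, 0, 0, 0, 0.6, 0], [0, 0, 0, 0, 0, 0.6, 0], [0, 0, 0, 0, 0, 0.5, 0], [0, 0, 0, -0.03, 0.4, 0, 0], [0, 0, 0, -0.03, 0.75, 0, 0], [0, 0, 0, -0.03, 0.75, 0, 0], [0, 0, 0, -0.03, 0.75, 0, 0], [0, 0, 0, -0.03, 0.75, 0, 0], [0, 0, 0, -0.03, 0.75, 0, 0], [0, 0, 0, 0, 0.4, 0, 0], [0, 0, 0, 0, 0, 0, 0]]

```text
time_s: 21.1
tcp_pos: [0.537, 0.1796, 0.2712]
ee_rot: [[-0.02, -0.999, -0.05], [-0.001, -0.05, 0.999], [-1.0, 0.02, 0.0]]
wrist_force: [-0.4, -0.2, -2.4]
gripper_width: 0.554
```

```bash
python3 -c "
from h import *; st()
for n in ('scene',):
    p,d=viewer.capture(n); cv2.imwrite('pics/s5.png',p[:,:,::-1])"
```

```text
t 21.1 tcp [0.537  0.1796 0.2712] phi -177.12 tilt x [-0.02  -0.001 -1.   ] q [ 34.6  17.7  -8.9  -0.7 -64.4 -31.4] F [-0.4 -0.2 -2.4] M [ 0.03 -0.08  0.02] g 0.554
```

View pics/s5.png

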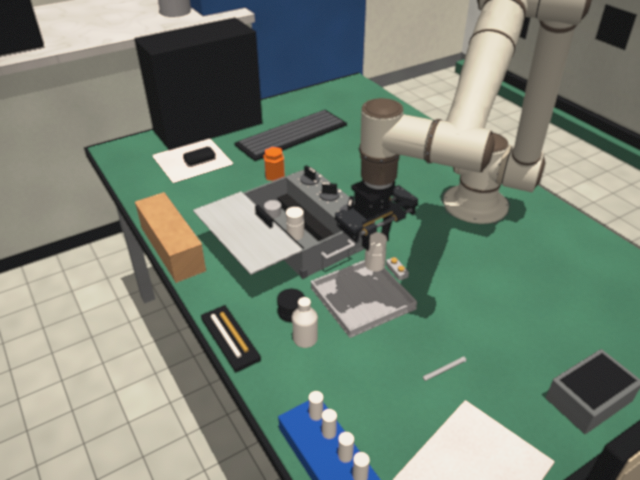

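Emit:
move_arm:
  series:
    - [[0, -0.14, 0, 0.13, 0.34, 0, 0], [0, 0, 0, 0, 0, -0.5, 0], [0, 0, 0, 0, 0, -0.5, 0], [0, 0, 0, 0, 0, -0.45, 0], [0, 0, 0, 0, 0, -0.3, 0], [0, 0, 0, 0, 0, 0, 0]]

```text
time_s: 21.9
tcp_pos: [0.5463, 0.1978, 0.1625]
ee_rot: [[0.001, -0.999, -0.044], [-0.001, -0.044, 0.999], [-1.0, -0.001, -0.001]]
wrist_force: [-0.7, 0.4, -1.4]
gripper_width: 0.557
```

```bash
python3 -c "from h import *; s=st()"
```

```text
t 21.9 tcp [0.5463 0.1978 0.1625] phi -177.5 tilt x [ 0.001 -0.001 -1.   ] q [ 35.9  24.9 -15.7   0.1 -49.4 -33.5] F [-0.7  0.4 -1.4] M [ 0.08 -0.06 -0.02] g 0.557
```

Emit:
move_arm:
  series:
    - [[0, 0, 0, 0, 0, -0.2, 0], [0, 0, 0, 0, 0, -0.12, 0], [0, 0, 0, 0, 0, 0, 0]]

```text
time_s: 22.28
tcp_pos: [0.5476, 0.1981, 0.1439]
ee_rot: [[0.005, -0.999, -0.043], [0.001, -0.043, 0.999], [-1.0, -0.005, 0.001]]
wrist_force: [0.4, -0.7, -2.0]
gripper_width: 0.555
```

```bash
python3 -c "from h import *; s=st()"
```

```text
t 22.27 tcp [0.5476 0.1981 0.1439] phi -177.53 tilt x [ 0.005  0.001 -1.   ] q [ 35.9  26.2 -16.7   0.2 -46.9 -33.5] F [ 0.4 -0.7 -2. ] M [ 0.05 -0.01 -0.03] g 0.555
```

Emit:
move_arm:
  series:
    - [[0, 0, 0, 0, 0, -0.04, 0], [0, 0, 0, 0, 0, 0, 0], [0, 0, 0, 0, 0, 0, 0.8], [0, 0, 0, 0, 0, 0, 0.8], [0, 0, 0, 0, 0, 0, 0.8], [0, 0, 0, 0, 0, 0.4, 0.8], [0, 0, 0, 0, 0, 0.5, 0.9], [0, 0, 0, 0, 0, 0.6, 1], [0, 0, 0, 0, 0, 0.6, 1], [0, 0, 0, 0, 0, 0, 1]]

```text
time_s: 23.52
tcp_pos: [0.5493, 0.1989, 0.2754]
ee_rot: [[0.013, -0.999, -0.045], [0.004, -0.045, 0.999], [-1.0, -0.013, 0.003]]
wrist_force: [0.5, -0.9, -0.2]
gripper_width: 0.996
```

```bash
python3 -c "
from h import *; st(); p,d=viewer.capture('top'); jars(p,d)
q,_=viewer.capture('scene'); cv2.imwrite('pics/s6.png',q[120:360,200:520,::-1])"
```

```text
t 23.52 tcp [0.5493 0.1989 0.2754] phi -177.43 tilt x [ 0.013  0.004 -1.   ] q [ 35.9  18.5  -7.5   0.3 -63.3 -33.4] F [ 0.5 -0.9 -0.2] M [0.15 0.02 0.02] g 0.996
blob [391.6 228. ] n 332 mean [ 0.5678 -0.1596  0.0941] circ 0.5682 -0.1597 0.0239 case [0.0429 0.0017] z 0.0942
```

View pics/s6.png

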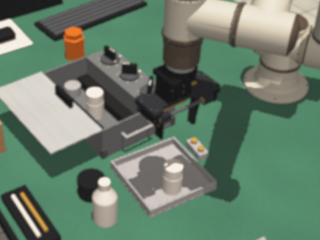

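Emit:
move_arm:
  series:
    - [[-0.03, 0.09, 0.1, 0.05, -0.5, 0, 1], [0, 0, 0, 0.05, -0.8, 0, 1], [0, 0, 0, 0.05, -0.8, 0, 1], [0, 0, 0, 0.05, -0.8, 0, 1], [0, 0, 0, 0.05, -0.8, 0, 1], [0, 0, 0, 0.05, -0.8, 0, 1], [0, 0, 0, 0, -0.8, 0, 1], [0, 0, 0, 0, -0.4, -0.3, 1], [0, 0, 0, 0, 0, -0.3, 1], [0, 0, 0, 0, 0, 0, 1]]

```text
time_s: 24.88
tcp_pos: [0.5589, -0.1551, 0.219]
ee_rot: [[-0.035, -0.998, -0.059], [-0.007, -0.058, 0.998], [-0.999, 0.035, -0.005]]
wrist_force: [-0.8, 0.2, -1.0]
gripper_width: 0.997
```

```bash
python3 -c "from h import *; s=st()"
```

```text
t 24.88 tcp [ 0.5589 -0.1551  0.219 ] phi -176.65 tilt x [-0.035 -0.007 -0.999] q [  0.6  22.  -11.1   0.4 -59.    2.5] F [-0.8  0.2 -1. ] M [ 0.15 -0.11 -0.02] g 0.997
```

Emit:
move_arm:
  series:
    - [[0.05, -0.25, 0, 0.15, -0.08, 0, 1], [0, 0, 0, 0, 0, -0.4, 1], [0, 0, 0, 0, 0, -0.35, 1], [0, 0, 0, 0, 0, -0.2, 1], [0, 0, 0, 0, 0, 0, 1]]

```text
time_s: 25.5
tcp_pos: [0.5718, -0.1593, 0.1633]
ee_rot: [[0.012, -0.998, -0.062], [-0.0, -0.062, 0.998], [-1.0, -0.012, -0.001]]
wrist_force: [-0.8, -1.2, 0.6]
gripper_width: 1.003
```

```bash
python3 -c "from h import *; s=st()"
```

```text
t 25.5 tcp [ 0.5718 -0.1593  0.1633] phi -176.44 tilt x [ 0.012 -0.    -1.   ] q [  0.   25.7 -14.1   0.  -49.6   3.5] F [-0.8 -1.2  0.6] M [ 0.06 -0.    0.  ] g 1.003
```

Emit:
move_arm:
  series:
    - [[0, 0.08, 0, -0.08, 0, -0.18, 1], [0, 0, 0, 0, 0, -0.1, 1], [0, 0, 0, 0, 0, 0, 1]]

```text
time_s: 25.88
tcp_pos: [0.5677, -0.1592, 0.1472]
ee_rot: [[0.003, -0.998, -0.063], [-0.0, -0.063, 0.998], [-1.0, -0.003, -0.001]]
wrist_force: [-0.7, -0.5, -1.0]
gripper_width: 1.001
```

```bash
python3 -c "from h import *; s=st()"
```

```text
t 25.88 tcp [ 0.5677 -0.1592  0.1472] phi -176.39 tilt x [ 0.003 -0.    -1.   ] q [  0.1  26.6 -15.3   0.  -47.9   3.5] F [-0.7 -0.5 -1. ] M [ 0.1  -0.05  0.02] g 1.001
```

Emit:
move_arm:
  series:
    - [[0, 0, 0, 0, 0, 0, 0], [0, 0, 0, 0, 0, 0, 0], [0, 0, 0, 0, 0, 0, 0], [0, 0, 0, 0, 0, 0, 0], [0, 0, 0, 0, 0, 0, 0], [0, 0, 0, 0, 0, 0.5, 0], [0, 0, 0, 0, 0, 0.6, 0], [0, 0, 0, 0, 0, 0.6, 0], [0, 0, 0, 0, 0, 0.5, 0], [0, 0, 0, -0.08, 0.4, 0, 0], [0, 0, 0, -0.08, 0.7, 0, 0], [0, 0, 0, -0.08, 0.7, 0, 0], [0, 0, 0, -0.08, 0.7, 0, 0], [0, 0, 0, 0, 0.7, 0, 0], [0, 0, 0, 0, 0.6, 0, 0], [0, 0, 0, 0, 0.4, 0, 0], [0, 0, 0, 0, 0, 0, 0]]

```text
time_s: 28.0
tcp_pos: [0.541, 0.1005, 0.2749]
ee_rot: [[-0.014, -0.998, -0.057], [0.004, -0.057, 0.998], [-1.0, 0.013, 0.004]]
wrist_force: [0.5, -0.6, -2.5]
gripper_width: 0.552
```

```bash
python3 -c "
from h import *; st()
q,_=viewer.capture('scene'); cv2.imwrite('pics/s7.png',q[120:360,200:520,::-1])"
```

```text
t 28.0 tcp [0.541  0.1005 0.2749] phi -176.71 tilt x [-0.014  0.004 -1.   ] q [ 27.2  15.9 -11.1  -0.6 -63.7 -23.6] F [ 0.5 -0.6 -2.5] M [ 0.02 -0.06  0.02] g 0.552
```

View pics/s7.png

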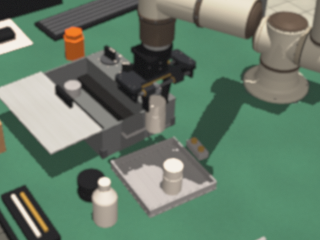

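```bash
python3 -c "
from h import *; print(proj('scene',[[.547,.198,.089]])-[200,120])"
```

```text
[[172.20055792 162.50311987]]
```

Emit:
move_arm:
  series:
    - [[-0.03, -0.1, 0, 0.07, 0.11, 0, 0], [0, 0, 0, 0, 0, -0.5, 0], [0, 0, 0, 0, 0, -0.5, 0], [0, 0, 0, 0, 0, -0.45, 0], [0, 0, 0, 0, 0, -0.3, 0], [0, 0, 0, 0, 0, 0, 0]]

```text
time_s: 28.8
tcp_pos: [0.5462, 0.103, 0.1669]
ee_rot: [[0.004, -0.999, -0.05], [-0.002, -0.05, 0.999], [-1.0, -0.004, -0.002]]
wrist_force: [0.0, 0.5, -2.0]
gripper_width: 0.555
```

```bash
python3 -c "from h import *; s=st()"
```

```text
t 28.8 tcp [0.5462 0.103  0.1669] phi -177.13 tilt x [ 0.004 -0.002 -1.   ] q [ 27.5  22.4 -19.1   0.2 -48.3 -24.8] F [ 0.   0.5 -2. ] M [0.07 0.01 0.05] g 0.555
```

Emit:
move_arm:
  series:
    - [[0, 0, 0, 0, 0.03, -0.25, 0], [0, 0, 0, 0, 0, -0.15, 0], [0, 0, 0, 0, 0, 0, 0]]

```text
time_s: 29.18
tcp_pos: [0.5476, 0.1048, 0.1433]
ee_rot: [[0.008, -0.999, -0.05], [-0.0, -0.05, 0.999], [-1.0, -0.008, -0.001]]
wrist_force: [0.7, 0.5, -1.1]
gripper_width: 0.554
```

```bash
python3 -c "from h import *; s=st()"
```

```text
t 29.18 tcp [0.5476 0.1048 0.1433] phi -177.16 tilt x [ 0.008 -0.    -1.   ] q [ 27.6  24.2 -20.4   0.3 -45.  -25. ] F [ 0.7  0.5 -1.1] M [ 0.14 -0.03  0.02] g 0.554
```

Now I'll release, lift, back off and check.

Emit:
move_arm:
  series:
    - [[0, 0, 0, 0, 0, -0.02, 0], [0, 0, 0, 0, 0, 0, 0.8], [0, 0, 0, 0, 0, 0, 0.8], [0, 0, 0, 0, 0, 0, 0.8], [0, 0, 0, 0, 0, 0.4, 0.8], [0, 0, 0, 0, 0, 0.5, 0.8], [0, 0, 0, 0, 0, 0.6, 0.6], [0, 0, 0, 0, 0, 0.6, 0.4], [0, 0, 0, 0.05, -0.8, 0, 0.3], [0, 0, 0, 0.2, -0.8, 0, 0.3], [0, 0, 0, 0.4, -0.8, 0, 0.3], [0, 0, 0, 0.4, -0.8, 0, 0.3], [0, 0, 0, 0.4, -0.5, 0, 0.3], [0, 0, 0, 0, 0, 0, 0.3]]

```text
time_s: 30.92
tcp_pos: [0.6383, -0.1232, 0.2767]
ee_rot: [[0.02, -0.998, -0.054], [0.002, -0.054, 0.999], [-1.0, -0.02, 0.001]]
wrist_force: [-1.0, -0.2, -0.5]
gripper_width: 0.296
```

```bash
python3 -c "
from h import *; st(); p,d=viewer.capture('top'); jars(p,d)
C=cloud('top',d)
m=(C[...,2]>.13)&(C[...,2]<.15); m[:165]=0;m[190:]=0;m[:,:365]=0;m[:,415:]=0
print(m.sum(),w2c(C[m].mean(0)) if m.sum() else 0)
cv2.imwrite('pics/t5.png',p[:,:,::-1])"
```

```text
t 30.93 tcp [ 0.6383 -0.1232  0.2767] phi -176.89 tilt x [ 0.02   0.002 -1.   ] q [  3.3  24.6   2.3  -0.  -66.5  -0.2] F [-1.  -0.2 -0.5] M [ 0.12  0.07 -0.04] g 0.296
blob [235.8 237.9] n 333 mean [0.5491 0.1985 0.089 ] circ 0.5489 0.1985 0.0242 case [0.0464 0.3603] z 0.0891
1 [0.13821271 0.0400407 ]
```

View pics/t5.png

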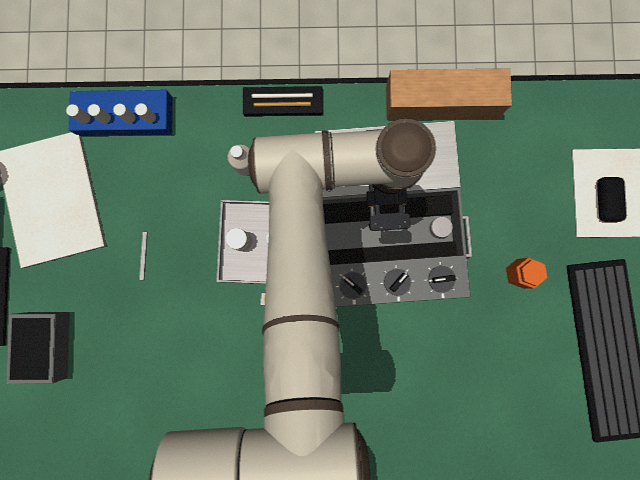

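```bash
python3 -c "
from h import *
q,d=viewer.capture('scene'); cv2.imwrite('pics/s8.png',cv2.resize(q[150:350,220:440,::-1],None,fx=3,fy=3))
print((proj('scene',[[.547,.105,.089],[.549,.1985,.089]])-[220,150])*3)"
```

```text
[[393.37850591 333.98881033]
 [454.98940202 398.75868218]]
```

View pics/s8.png

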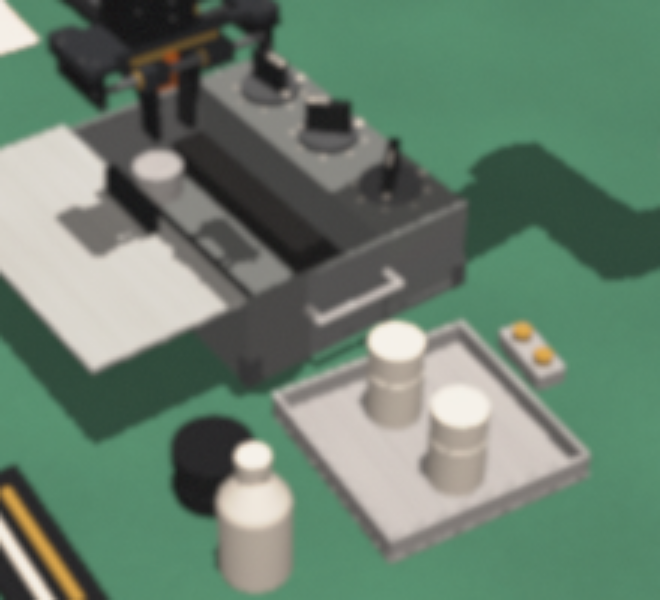

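Both jars stand upright in the tray (tops at (395,340) and (458,400) in the zoom), and only the tin is left in the case. Next I'll shut the lid.

Emit:
move_arm:
  series:
    - [[-0.01, 0.14, 0.04, 0.44, -0.2, 0, 0.3], [0, 0, 0, 0, 0, -0.4, 0.3], [0, 0, 0, 0, 0, 0, 0.3]]

```text
time_s: 31.4
tcp_pos: [0.6628, -0.1299, 0.2541]
ee_rot: [[-0.001, -0.998, -0.067], [0.001, -0.067, 0.998], [-1.0, 0.0, 0.001]]
wrist_force: [0.4, -0.1, 0.1]
gripper_width: 0.301
```

```bash
python3 -c "from h import *; s=st();print(c2w(.142,.02)-s['tcp_pos'][:2])"
```

```text
t 31.4 tcp [ 0.6628 -0.1299  0.2541] phi -176.17 tilt x [-0.001  0.001 -1.   ] q [  2.6  28.4   5.2  -0.1 -66.8   1.3] F [ 0.4 -0.1  0.1] M [ 0.08  0.01 -0.03] g 0.301
[ 0.00282723 -0.0053395 ]
```

Emit:
move_arm:
  series:
    - [[0, 0, 0, 0.04, -0.08, -0.35, 0.3], [0, 0, 0, 0, 0, -0.35, 0.3], [0, 0, 0, 0, 0, -0.3, 0.3], [0, 0, 0, 0, 0, -0.15, 0.3], [0, 0, 0, 0, 0, 0, 0.3]]

```text
time_s: 32.02
tcp_pos: [0.6661, -0.1313, 0.1898]
ee_rot: [[0.009, -0.997, -0.074], [-0.001, -0.074, 0.997], [-1.0, -0.009, -0.001]]
wrist_force: [-0.4, -0.6, 0.2]
gripper_width: 0.301
```

```bash
python3 -c "from h import *; s=st();print(c2w(.142,.02)-s['tcp_pos'][:2])"
```

```text
t 32.02 tcp [ 0.6661 -0.1313  0.1898] phi -175.78 tilt x [ 0.009 -0.001 -1.   ] q [  2.5  31.5   0.7   0.1 -58.7   1.7] F [-0.4 -0.6  0.2] M [ 0.14 -0.01  0.01] g 0.301
[-0.00051049 -0.0039774 ]
```

Emit:
move_arm:
  series:
    - [[0, 0, 0, 0, 0, -0.05, 0], [0, 0, 0, 0, 0, 0, 0], [0, 0, 0, 0, 0, 0, 0], [0, 0, 0, 0, 0, 0, 0], [0, 0, 0, -0.2, -0.012, 0, 0], [0, 0, 0, -0.3, -0.019, 0, 0], [0, 0, 0, -0.3, -0.019, 0, 0], [0, 0, 0, -0.3, -0.019, 0, 0], [0, 0, 0, -0.3, -0.019, 0, 0], [0, 0, 0, -0.3, -0.019, 0, 0], [0, 0, 0, -0.3, -0.019, 0, 0], [0, 0, 0, -0.2, -0.012, 0, 0]]

```text
time_s: 33.52
tcp_pos: [0.5301, -0.1396, 0.1879]
ee_rot: [[0.02, -0.997, -0.073], [-0.0, -0.073, 0.997], [-1.0, -0.02, -0.002]]
wrist_force: [3.3, -0.4, -3.4]
gripper_width: 0.136
```

```bash
python3 -c "from h import *; s=st();print(w2c(s['tcp_pos']))"
```

```text
t 33.52 tcp [ 0.5301 -0.1396  0.1879] phi -175.83 tilt x [ 0.02 -0.   -1.  ] q [  2.2  20.  -19.3   0.1 -49.6   1.9] F [ 3.3 -0.4 -3.4] M [-0.06 -0.17 -0.2 ] g 0.136
[0.00651617 0.02400014]
```

Emit:
move_arm:
  series:
    - [[0, 0.05, 0, -0.2, -0.012, 0, 0], [0, 0, 0, -0.12, -0.007, 0, 0], [0, 0, 0, -0.05, 0, 0, 0], [0, 0, 0, -0.05, 0, 0, 0]]

```text
time_s: 34.02
tcp_pos: [0.5096, -0.1409, 0.1879]
ee_rot: [[0.031, -0.997, -0.074], [-0.001, -0.074, 0.997], [-1.0, -0.031, -0.003]]
wrist_force: [9.3, -1.2, -9.6]
gripper_width: 0.138
```

```bash
python3 -c "from h import *; s=st();print(w2c(s['tcp_pos']))"
```

```text
t 34.02 tcp [ 0.5096 -0.1409  0.1879] phi -175.77 tilt x [ 0.031 -0.001 -1.   ] q [  2.2  18.  -22.4   0.1 -47.8   1.9] F [ 9.3 -1.2 -9.6] M [-0.57 -1.93 -0.19] g 0.138
[-0.01403186  0.02405916]
```

Emit:
move_arm:
  series:
    - [[0, 0, 0, 0, 0, 0, 0.3], [0, 0, 0, 0, 0, 0, 0.3], [0, 0, 0, 0, 0, 0, 0.3], [0, -0.1, 0, 0, 0, 0.5, 0.3], [0, 0.3, 0, 0, 0, 0.6, 0.4], [0, 0, 0.05, -0.3, -0.7, 0, 0.45], [0, 0, 0.05, -0.3, -0.7, 0, 0.45], [0, 0, 0.05, -0.3, -0.6, 0, 0.45], [0, 0, 0, 0, 0, 0, 0.45]]

```text
time_s: 35.15
tcp_pos: [0.4533, -0.2637, 0.2587]
ee_rot: [[0.004, -0.995, -0.1], [-0.003, -0.1, 0.995], [-1.0, -0.004, -0.003]]
wrist_force: [0.2, 0.7, 0.5]
gripper_width: 0.45
```

```bash
python3 -c "
from h import *; st(); p,d=viewer.capture('top')
C=cloud('top',d)
m=(C[...,2]>.12)&(C[...,2]<.15); m[:240]=0;m[262:]=0;m[:,:365]=0;m[:,422:]=0
print(m.sum(),w2c(C[m].mean(0)) if m.sum() else 0); jars(p,d)
cv2.imwrite('pics/t6.png',p[:,:,::-1])"
```

```text
t 35.15 tcp [ 0.4533 -0.2637  0.2587] phi -174.24 tilt x [ 0.004 -0.003 -1.   ] q [-12.4  13.8 -16.7   0.1 -59.2  18.1] F [0.2 0.7 0.5] M [ 0.09 -0.07 -0.02] g 0.45
0 0
blob [235.6 237.9] n 323 mean [0.549  0.199  0.0889] circ 0.5491 0.1991 0.0235 case [0.0464 0.3608] z 0.089
blob [276.5 237.8] n 321 mean [0.5483 0.1047 0.089 ] circ 0.5485 0.1051 0.0237 case [0.0398 0.2668] z 0.089
```

View pics/t6.png

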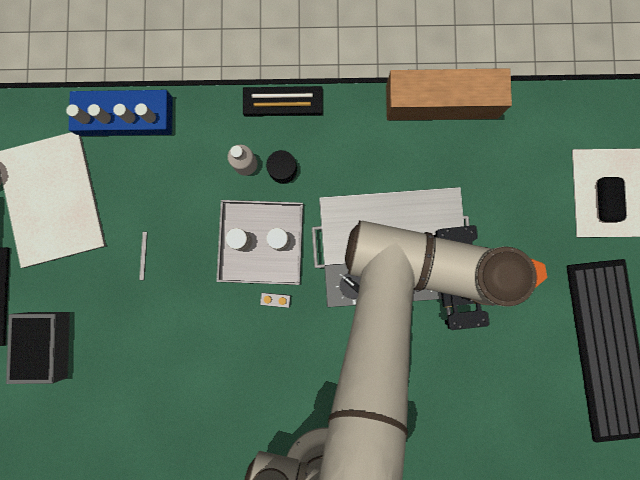

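The lid's back edge is where it was at the start, so it is shut, and both jars are steady. Next is the right dial.

Emit:
move_arm:
  series:
    - [[0, 0, 0.15, -0.03, -0.08, -0.35, 0.45], [0, 0, 0, 0, 0, -0.35, 0.45], [0, 0, 0, 0, 0, -0.3, 0.45], [0, 0, 0, 0, 0, -0.15, 0.45], [0, 0, 0, 0, 0, 0, 0.45]]

```text
time_s: 35.83
tcp_pos: [0.4545, -0.2647, 0.1894]
ee_rot: [[0.008, -0.992, -0.128], [-0.003, -0.129, 0.992], [-1.0, -0.008, -0.004]]
wrist_force: [-0.2, 0.3, -0.9]
gripper_width: 0.453
```

```bash
python3 -c "
from h import *; st(); print(c2w(-.08,-.1))
q,_=viewer.capture('scene'); cv2.imwrite('pics/s9.png',cv2.resize(q[130:280,220:420,::-1],None,fx=4,fy=4))"
```

```text
t 35.83 tcp [ 0.4545 -0.2647  0.1894] phi -172.62 tilt x [ 0.008 -0.003 -1.   ] q [-12.5  18.1 -21.9   0.1 -49.4  19.8] F [-0.2  0.3 -0.9] M [ 0.11 -0.09 -0.03] g 0.453
[ 0.45144546 -0.26876168]
```

View pics/s9.png

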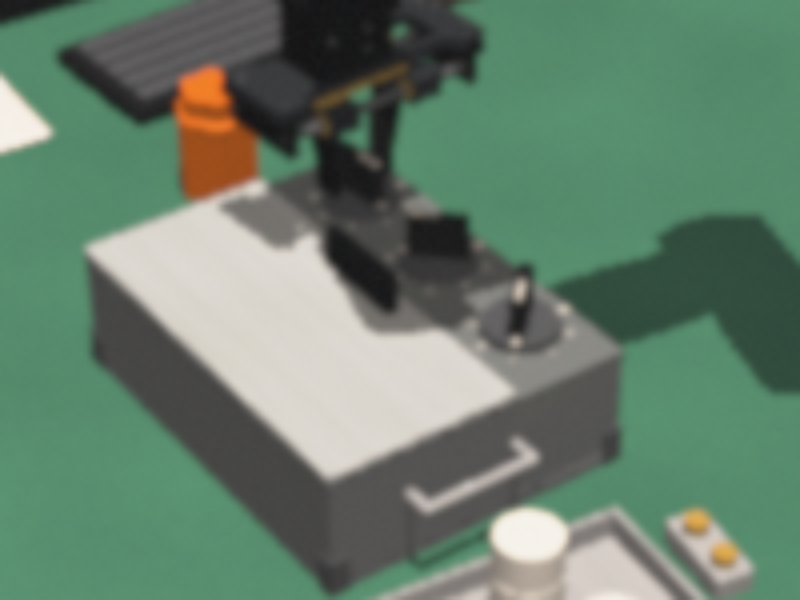

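Emit:
move_arm:
  series:
    - [[0.02, 0.05, 0, -0.06, -0.07, -0.04, 0.45], [0, 0, 0, 0, 0, 0, 0], [0, 0, 0, 0, 0, -0.02, 0], [0, 0, 0, 0, 0, 0, 0], [0, 0, 0, 0, 0, 0, 0], [0, 0, 0.9, 0, 0, 0, 0], [0, 0, 0.9, 0, 0, 0, 0], [0, 0, 0.9, 0, 0, 0, 0], [0, 0, 0.9, 0, 0, 0, 0], [0, 0, 0.9, 0, 0, 0, 0]]

```text
time_s: 37.12
tcp_pos: [0.4536, -0.2688, 0.1881]
ee_rot: [[0.009, -0.713, -0.701], [0.003, -0.701, 0.713], [-1.0, -0.009, -0.004]]
wrist_force: [1.7, 1.4, -0.4]
gripper_width: 0.134
```

```bash
python3 -c "
from h import *; st()"
```

```text
t 37.12 tcp [ 0.4536 -0.2688  0.1881] phi -135.48 tilt x [ 0.009  0.003 -1.   ] q [-13.1  18.4 -21.6  -0.4 -49.5  57.9] F [ 1.7  1.4 -0.4] M [ 0.4  -0.05 -0.05] g 0.134
```

Emit:
move_arm:
  series:
    - [[0, 0, 1, 0, 0, 0, 0], [0, 0, 1, 0, 0, 0, 0], [0, 0, 1, 0, 0, 0, 0], [0, 0, 1, 0, 0, 0, 0], [0, 0, 1, 0, 0, 0, 0], [0, 0, 1, 0, 0, 0, 0], [0, 0, 0, 0, 0, 0, 0]]

```text
time_s: 38.0
tcp_pos: [0.4553, -0.2658, 0.1881]
ee_rot: [[0.005, 0.071, -0.997], [0.013, -0.997, -0.071], [-1.0, -0.013, -0.006]]
wrist_force: [-0.8, 0.1, 0.1]
gripper_width: 0.133
```

```bash
python3 -c "
from h import *; st()"
```

```text
t 38.0 tcp [ 0.4553 -0.2658  0.1881] phi -85.91 tilt x [ 0.005  0.013 -1.   ] q [-13.   18.6 -21.   -1.  -50.3 107.8] F [-0.8  0.1  0.1] M [-0.57  0.2   0.05] g 0.133
```

Emit:
move_arm:
  series:
    - [[0, 0, 0, 0, 0, 0, 0.45], [0, 0, 0, 0, 0, 0, 0.45], [0, 0, 0, 0, 0, 0.5, 0.45], [0, 0, 0, 0, 0, 0.6, 0.45], [0, 0, -1, -0.02, 0.25, 0, 0.45], [0, 0, -1, -0.02, 0.25, 0, 0.45], [0, 0, -1, -0.02, 0.25, 0, 0.45], [0, 0, -1, -0.02, 0.25, 0, 0.45], [0, 0, -1, -0.02, 0.25, 0, 0.45], [0, 0, -1, -0.02, 0.25, 0, 0.45], [0, 0, -1, -0.02, 0.25, 0, 0.45], [0, 0, -1, -0.02, 0.25, 0, 0.45], [0, 0, -1, -0.02, 0.25, 0, 0.45], [0, 0, -1, -0.02, 0.25, 0, 0.45], [0, 0, -1, -0.02, 0.25, 0, 0.45], [0, 0, -1, -0.02, 0.25, 0, 0.45], [0, 0, -1, 0, 0.2, 0, 0.45], [0, 0, -1, 0, 0, 0, 0.45], [0, 0, -1, 0, 0, 0, 0.45], [0, 0, -1, 0, 0, 0, 0.45]]

```text
time_s: 40.5
tcp_pos: [0.4406, -0.0696, 0.2578]
ee_rot: [[0.01, -0.769, 0.639], [-0.019, 0.639, 0.769], [-1.0, -0.02, -0.008]]
wrist_force: [-0.4, -0.4, 0.6]
gripper_width: 0.451
```

```bash
python3 -c "
from h import *; st()"
```

```text
t 40.5 tcp [ 0.4406 -0.0696  0.2578] phi 140.27 tilt x [ 0.01  -0.019 -1.   ] q [ 12.7   5.9 -27.3   1.4 -56.4 -53.2] F [-0.4 -0.4  0.6] M [ 0.16 -0.08 -0.02] g 0.451
```

Emit:
move_arm:
  series:
    - [[0.13, 0.07, -0.25, -0.03, 0.01, -0.35, 0.45], [0, 0, 0, 0, 0, -0.35, 0.45], [0, 0, 0, 0, 0, -0.3, 0.45], [0, 0, 0, 0, 0, -0.15, 0.45], [0, 0, 0, 0, 0, 0, 0.45]]

```text
time_s: 41.12
tcp_pos: [0.4397, -0.0692, 0.1882]
ee_rot: [[0.005, -0.742, 0.671], [0.0, 0.671, 0.742], [-1.0, -0.003, 0.004]]
wrist_force: [-0.0, -0.8, 0.4]
gripper_width: 0.451
```

```bash
python3 -c "
from h import *; st()
p,d=viewer.capture('top'); cv2.imwrite('pics/t7.png',cv2.resize(p[170:320,300:500,::-1],None,fx=4,fy=4))"
```

```text
t 41.12 tcp [ 0.4397 -0.0692  0.1882] phi 137.87 tilt x [ 0.005  0.    -1.   ] q [ 12.1  11.  -32.4   0.1 -46.3 -54.3] F [-0.  -0.8  0.4] M [ 0.13 -0.09 -0.04] g 0.451
```

View pics/t7.png

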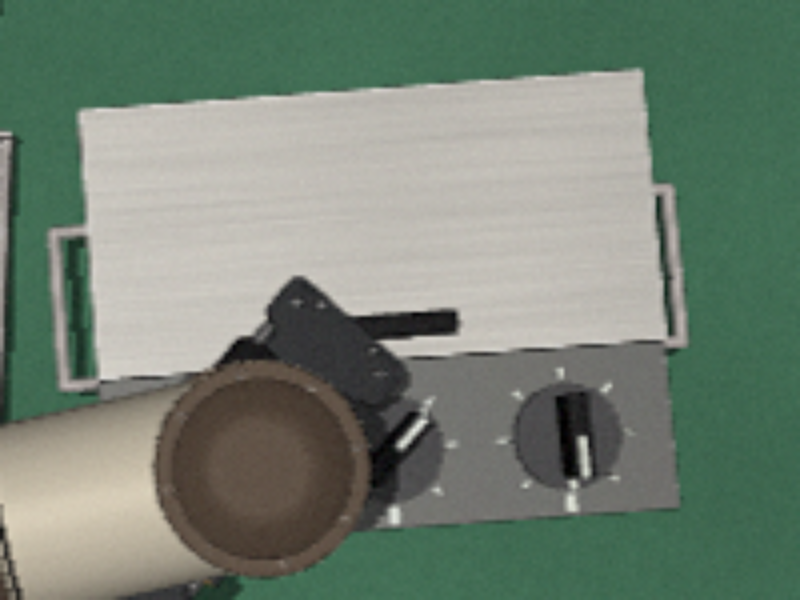

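The right dial points at 0 and the lid is flush. Now I'll turn the left dial back.

Emit:
move_arm:
  series:
    - [[0, 0, 0, 0, 0, 0, 0], [0, 0, 0, 0, 0, -0.03, 0], [0, 0, 0, 0, 0, 0, 0], [0, 0, 0, 0, 0, 0, 0], [0, 0, 1, 0, 0, 0, 0], [0, 0, 1, 0, 0, 0, 0], [0, 0, 1, 0, 0, 0, 0], [0, 0, 1, 0, 0, 0, 0], [0, 0, 1, 0, 0, 0, 0], [0, 0, 1, 0, 0, 0, 0], [0, 0, 1, 0, 0, 0, 0]]

```text
time_s: 42.55
tcp_pos: [0.4389, -0.0669, 0.1881]
ee_rot: [[0.0, -0.963, -0.268], [0.007, -0.268, 0.963], [-1.0, -0.002, 0.007]]
wrist_force: [0.4, 0.1, -2.0]
gripper_width: 0.135
```

```bash
python3 -c "
from h import *; st()"
```

```text
t 42.55 tcp [ 0.4389 -0.0669  0.1881] phi -164.47 tilt x [ 0.     0.007 -1.   ] q [ 12.2  11.1 -32.2  -0.6 -46.7   3.7] F [ 0.4  0.1 -2. ] M [-0.   -0.21  0.03] g 0.135
```

Emit:
move_arm:
  series:
    - [[0, 0, 1, 0, -0.03, 0, 0], [0, 0, 1, 0, 0, 0, 0], [0, 0, 1, 0, 0, 0, 0], [0, 0, 1, 0, 0, 0, 0], [0, 0, 1, 0, 0, 0, 0], [0, 0, 1, 0, 0, 0, 0], [0, 0, 1, 0, 0, 0, 0], [0, 0, 1, 0, 0, 0, 0], [0, 0, 1, 0, 0, 0, 0], [0, 0, 0.5, 0, 0, 0, 0], [0, 0, 0, 0, 0, 0, 0]]

```text
time_s: 43.92
tcp_pos: [0.4401, -0.066, 0.1881]
ee_rot: [[-0.008, 0.07, -0.998], [0.007, -0.998, -0.07], [-1.0, -0.007, 0.007]]
wrist_force: [-0.0, 0.0, -0.9]
gripper_width: 0.139
```

```bash
python3 -c "
from h import *; st()"
```

```text
t 43.92 tcp [ 0.4401 -0.066   0.1881] phi -86.0 tilt x [-0.008  0.007 -1.   ] q [ 12.2  11.3 -31.8  -0.6 -47.2  82.2] F [-0.   0.  -0.9] M [-0.33 -0.11 -0.03] g 0.139
```

Emit:
move_arm:
  series:
    - [[0, 0, 0, 0, 0, 0, 0.45], [0, 0, 0, 0, 0, 0, 0.45], [0, 0, 0, 0, 0, 0.5, 0.45], [0, 0, 0, 0, 0, 0.6, 0.45], [0, 0, -1, 0.01, -0.17, 0, 0.45], [0, 0, -1, 0.01, -0.17, 0, 0.45], [0, 0, -1, 0.01, -0.17, 0, 0.45], [0, 0, -1, 0.01, -0.17, 0, 0.45], [0, 0, -1, 0.01, -0.17, 0, 0.45], [0, 0, -1, 0.01, -0.17, 0, 0.45], [0, 0, -1, 0.01, -0.17, 0, 0.45], [0, 0, -1, 0.01, -0.17, 0, 0.45], [0, 0, -1, 0, -0.17, 0, 0.45], [0, 0, -1, 0, -0.17, 0, 0.45], [0, 0, -1, 0, 0, 0, 0.45], [0, 0, -1, 0, 0, 0, 0.45], [0, 0, -1, 0, 0, 0, 0.45], [0, 0, -1, 0, 0, 0, 0.45], [0, 0, -1, 0, 0, 0, 0.45], [0, 0, -1, 0, 0, 0, 0.45]]

```text
time_s: 46.42
tcp_pos: [0.4445, -0.1724, 0.2583]
ee_rot: [[0.011, -0.776, 0.63], [-0.002, 0.631, 0.776], [-1.0, -0.01, 0.005]]
wrist_force: [-0.1, -0.5, -0.5]
gripper_width: 0.45
```

```bash
python3 -c "
from h import *; st()"
```

```text
t 46.42 tcp [ 0.4445 -0.1724  0.2583] phi 140.91 tilt x [ 0.011 -0.002 -1.   ] q [ -1.6   9.  -23.    0.1 -57.3 -37.6] F [-0.1 -0.5 -0.5] M [ 0.03 -0.05 -0.02] g 0.45
```

Emit:
move_arm:
  series:
    - [[0.01, 0.08, -1, 0.01, 0.05, 0, 0.45], [0, 0, -1, 0, 0, 0, 0.45], [0, 0, -1, 0, 0, 0, 0.45], [0, 0, -1, 0, 0, 0, 0.45], [0, 0, -1, 0, 0, 0, 0.45], [0, 0, -1, 0, 0, 0, 0.45], [0, 0, -1, 0, 0, 0, 0.45], [0, 0, -1, 0, 0, 0, 0.45], [0, 0, -1, 0, 0, 0, 0.45], [0, 0, -1, 0, 0, 0, 0.45], [0, 0, -1, 0, 0, 0, 0.45], [0, 0, -0.3, 0, 0, 0, 0.45], [0, 0, 0, 0, 0, 0, 0.45]]

```text
time_s: 48.05
tcp_pos: [0.4445, -0.1697, 0.259]
ee_rot: [[-0.0, 0.683, 0.731], [-0.0, 0.731, -0.683], [-1.0, -0.0, -0.0]]
wrist_force: [-0.0, -0.5, -0.0]
gripper_width: 0.452
```

```bash
python3 -c "
from h import *; st()"
```

```text
t 48.05 tcp [ 0.4445 -0.1697  0.259 ] phi 46.93 tilt x [-0. -0. -1.] q [  -1.3    9.2  -22.7    0.   -58.2 -131.8] F [-0.  -0.5 -0. ] M [ 0.05 -0.13 -0.01] g 0.452
```

Good. I'll descend, grip and begin turning.

Emit:
move_arm:
  series:
    - [[0, 0, 0.2, 0.01, 0.01, -0.35, 0.45], [0, 0, 0, 0, 0, -0.35, 0.45], [0, 0, 0, 0, 0, -0.3, 0.45], [0, 0, 0, 0, 0, -0.15, 0.45], [0, 0, 0, 0, 0, -0.03, 0.45], [0, 0, 0, 0, 0, 0, 0], [0, 0, 0, 0, 0, 0, 0], [0, 0, 0, 0, 0, 0, 0], [0, 0, 0, 0, 0, 0, 0]]

```text
time_s: 49.18
tcp_pos: [0.4476, -0.1686, 0.1891]
ee_rot: [[0.009, 0.66, 0.751], [0.001, 0.751, -0.66], [-1.0, 0.007, 0.007]]
wrist_force: [2.7, 4.9, -3.8]
gripper_width: 0.136
```

```bash
python3 -c "
from h import *; st()"
```

```text
t 49.17 tcp [ 0.4476 -0.1686  0.1891] phi 48.72 tilt x [ 0.009  0.001 -1.   ] q [-1.100e+00  1.390e+01 -2.820e+01 -1.000e-01 -4.740e+01 -1.301e+02] F [ 2.7  4.9 -3.8] M [ 1.3  -0.75 -0.02] g 0.136
```

Emit:
move_arm:
  series:
    - [[0, 0, 1, -0.03, 0, 0, 0], [0, 0, 1, 0, 0, 0, 0], [0, 0, 1, 0, 0, 0, 0], [0, 0, 1, 0, 0, 0, 0], [0, 0, 1, 0, 0, 0, 0], [0, 0, 1, 0, 0, 0, 0], [0, 0, 1, 0, 0, 0, 0], [0, 0, 1, 0, 0, 0, 0], [0, 0, 1, 0, 0, 0, 0], [0, 0, 1, 0, 0, 0, 0], [0, 0, 1, 0, 0, 0, 0], [0, 0, 1, 0, 0, 0, 0], [0, 0, 1, 0, 0, 0, 0], [0, 0, 1, 0, 0, 0, 0]]

```text
time_s: 50.92
tcp_pos: [0.447, -0.1625, 0.1891]
ee_rot: [[-0.013, -0.963, 0.27], [0.02, 0.27, 0.963], [-1.0, 0.018, 0.016]]
wrist_force: [-2.5, 1.6, -0.9]
gripper_width: 0.134
```

```bash
python3 -c "
from h import *; st()"
```

```text
t 50.92 tcp [ 0.447  -0.1625  0.1891] phi 164.34 tilt x [-0.013  0.02  -1.   ] q [ -1.   14.3 -27.1  -1.5 -49.3 -13.7] F [-2.5  1.6 -0.9] M [ 0.22 -0.04 -0.01] g 0.134
```

Emit:
move_arm:
  series:
    - [[-0.07, -0.05, 0.95, -0.01, -0.05, 0, 0], [-0.07, -0.05, 0.95, -0.01, -0.05, 0, 0], [0, 0, 0.95, 0, 0, 0, 0], [0, 0, 0.95, 0, 0, 0, 0], [0, 0, 0.95, 0, 0, 0, 0], [0, 0, 0.95, 0, 0, 0, 0], [0, 0, 0.95, 0, 0, 0, 0], [0, 0, 0.95, 0, 0, 0, 0], [0, 0, 0.95, 0, 0, 0, 0], [0, 0, 0.95, 0, 0, 0, 0], [0, 0, 0.95, 0, 0, 0, 0], [0, 0, 0.95, 0, 0, 0, 0], [0, 0, 0.95, 0, 0, 0, 0], [0, 0, 0, 0, 0, 0, 0]]

```text
time_s: 52.68
tcp_pos: [0.4413, -0.1647, 0.1891]
ee_rot: [[-0.012, -0.07, -0.997], [-0.007, -0.998, 0.07], [-1.0, 0.008, 0.011]]
wrist_force: [-0.4, -0.1, -1.3]
gripper_width: 0.133
```

```bash
python3 -c "
from h import *; st()"
```

```text
t 52.67 tcp [ 0.4413 -0.1647  0.1891] phi -94.01 tilt x [-0.012 -0.007 -1.   ] q [ -0.4  13.6 -28.9   0.6 -48.2  86. ] F [-0.4 -0.1 -1.3] M [ 0.24 -0.24  0.  ] g 0.133
```

Emit:
move_arm:
  series:
    - [[0, 0, 0.9, 0, 0, 0, 0], [0, 0, 0, 0, 0, 0, 0]]

```text
time_s: 52.92
tcp_pos: [0.4412, -0.1651, 0.1891]
ee_rot: [[-0.01, 0.053, -0.999], [-0.009, -0.999, -0.053], [-1.0, 0.009, 0.011]]
wrist_force: [0.0, -1.2, -1.0]
gripper_width: 0.134
```

```bash
python3 -c "
from h import *; st()"
```

```text
t 52.92 tcp [ 0.4412 -0.1651  0.1891] phi -86.96 tilt x [-0.01  -0.009 -1.   ] q [ -0.4  13.6 -29.    0.7 -48.   93. ] F [ 0.  -1.2 -1. ] M [-0.06 -0.19  0.02] g 0.134
```

Now I'll release, rise and move clear to the left at a height well above the tray.

Emit:
move_arm:
  series:
    - [[0, 0, 0, 0, 0, 0, 0.45], [0, 0, 0, 0, 0, 0, 0.45], [0, 0, 0, 0, 0, 0, 0.45], [0, 0, 0, 0, 0, 0.5, 0.45], [0, 0, 0, 0, 0, 0.8, 0.45], [0, 0, 0, 0, 0, 0.8, 0.45], [0, 0, 0, 0, 0.8, 0.2, 0.45], [0, 0, 0, 0, 0.9, 0, 0.45], [0, 0, 0, 0, 0.9, 0, 0.45], [0, 0, 0, 0, 0.9, 0, 0.45], [0, 0, 0, 0, 0.9, 0, 0.45], [0, 0, 0, 0, 0.9, 0, 0.45], [0, 0, 0, 0, 0.9, 0, 0.45], [0, 0, 0, -0.2, 0.9, 0, 0.45], [0, 0, 0, -0.2, 0.9, 0, 0.45], [0, 0, 0, -0.2, 0.9, 0, 0.45], [0, 0, 0, 0, 0, 0, 0.45], [0, 0, 0, 0, 0, 0, 0.45]]

```text
time_s: 55.18
tcp_pos: [0.3994, 0.3873, 0.3332]
ee_rot: [[-0.007, 0.038, -0.999], [-0.006, -0.999, -0.038], [-1.0, 0.005, 0.007]]
wrist_force: [-0.5, -0.2, 0.0]
gripper_width: 0.453
```

```bash
python3 -c "
from h import *; st(); p,d=viewer.capture('top'); jars(p,d)
for k,v in dials2(p).items(): print(k,v)
C=cloud('top',d)
m=(C[...,2]>.12)&(C[...,2]<.15); m[:243]=0;m[258:]=0;m[:,:370]=0;m[:,420:]=0
print(m.sum(),w2c(C[m].mean(0)))
cv2.imwrite('pics/t8f.png',p[:,:,::-1])
cv2.imwrite('pics/t8.png',cv2.resize(p[140:320,200:500,::-1],None,fx=2.6,fy=2.6,interpolation=cv2.INTER_CUBIC))"
```

```text
t 55.17 tcp [0.3994 0.3873 0.3332] phi -87.83 tilt x [-0.007 -0.006 -1.   ] q [ 60.7  14.   -5.1  -0.2 -71.3  31.5] F [-0.5 -0.2  0. ] M [-0.02 -0.07 -0.01] g 0.453
blob [284.6 229.6] n 328 mean [0.5672 0.086  0.0893] circ 0.5671 0.0854 0.0243 case [0.0575 0.2469] z 0.0894
blob [235.7 238. ] n 326 mean [0.549  0.1988 0.0891] circ 0.5493 0.1983 0.0239 case [0.0463 0.3606] z 0.089
left {'line': 0.02, 'c': 0.08, 'bar': 6.259, 'n': 508, 'cc': array([-13.9,   1.1]), 'cb': array([ 3.4, -0.2])}
mid {'line': 0.143, 'c': 0.134, 'bar': 0.059, 'n': 504, 'cc': array([-13.5,   1.8]), 'cb': array([3.4, 3. ])}
right {'line': 6.28, 'c': 0.065, 'bar': 0.055, 'n': 421, 'cc': array([-11.5,   0.8]), 'cb': array([3. , 5.2])}
212 [-0.01254478  0.00186303]
```

View pics/t8.png

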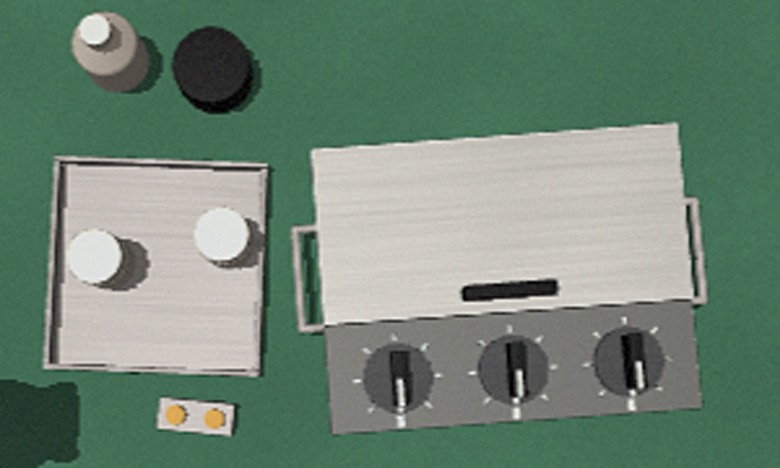

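View pics/t8f.png

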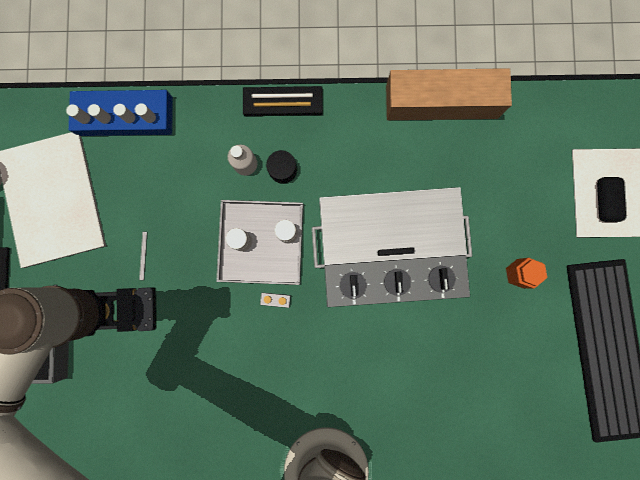

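Jar B has been nudged to (567,86), still upright and about 65 mm off centre, which is inside the 76 mm limit. The middle dial's estimates disagree (0.06 against 0.14), so I'll zoom in.

```bash
python3 -c "
from h import *
P=[]
for i in range(3):
    p,d=viewer.capture('top'); P.append(p.astype(float))
p=np.mean(P,0).astype(np.uint8)
for k,v in dials2(p).items(): print(k,v['line'],v['c'],v['bar'])
cv2.imwrite('pics/t9.png',cv2.resize(p[262:306,335:465,::-1],None,fx=6,fy=6,interpolation=cv2.INTER_CUBIC))
q,_=viewer.capture('scene'); cv2.imwrite('pics/s10.png',cv2.resize(q[150:350,220:440,::-1],None,fx=3,fy=3))
"
```

```text
left 0.024 0.079 6.261
mid 0.14 0.134 0.061
right 6.28 0.065 0.053
```

View pics/t9.png

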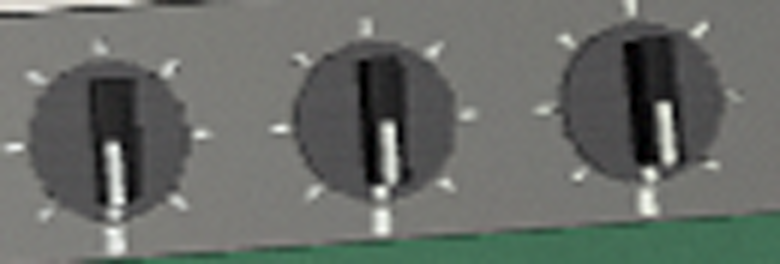

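View pics/s10.png

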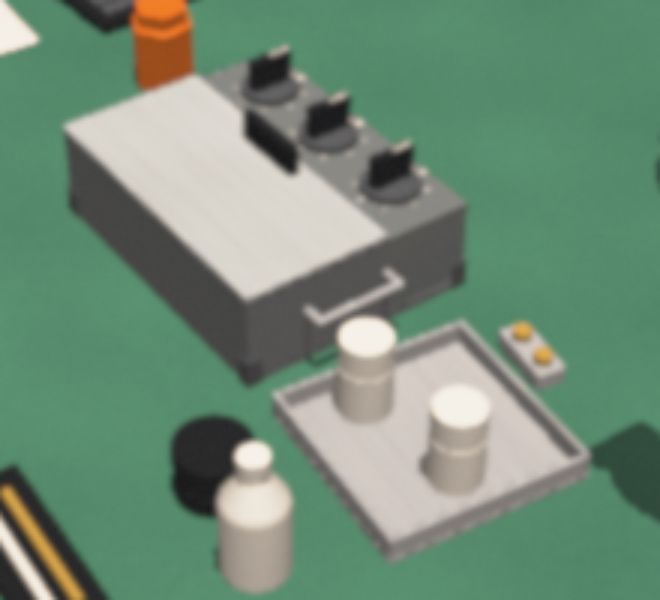

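All three pointers line up with their 0 marks. The 0.14 reading came from the pointer blending with the white mark beneath it: along its own edge the line is within about 1° of 0. Both jars are upright and the lid is shut, so I'm handing in.

```bash
python3 -c "
from h import *
print(r.finish_job())"
```

```text
the job is handed in; nothing more can be done
None
```

The job is handed in at about 55 s of robot time, with every step done in the required order; the interface gave no verdict.

**What I did:** I turned the left dial to 3 and the middle dial to 5. The right dial already stood at 2, so I left it alone. I then slid the lid fully open and moved both jars into the tray; only two were in the case. The tin stayed in the case. Finally I slid the lid shut and turned all three dials back to 0.

**Last checks before handing in:**
- **Dials at the code:** before opening they read 2.34, 3.85 and 1.51 rad.
- **Lid:** the handle is back where it started, to within about 1 mm.
- **Dials at 0:** all three pointers line up with their 0 marks. The automatic line fit gave 0.14 rad for the middle dial. That disagreed with its bar fit (0.06 rad) and with the gripper angle at release (0.01 rad). I put this down to the pointer blending with the white 0 mark; 0.14 is still within the 0.2 limit.
- **Jars:** both stand upright in the tray. One was knocked about 27 mm aside after I placed it, and now sits about 65 mm off the tray centre in y against the 76 mm limit. I left it there.
- **Other items:** none of them appears to have moved in the pictures. The tin was last seen in the case just before the lid closed.

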